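Clamp the sample boards in the wash cradle

TASK

Load the wash cradle for the dishwasher: stack all the white sample boards squarely one on another on its deck, grooves up, between the stops and the cam knobs, and lay the ribbed metal lid on top of them, rib up. Then lock the pile against the stops by turning the three captive cam knobs clockwise all the way to their end stops: first the single knob at the end of the cradle, then the two along its long side. Leave the tubs and the bottle where they stand.

Things in the scene. Friction and masses are not known exactly. Their poses are not given: they have to be found in the camera images.
- cradle: Wash cradle, fixed: grey deck 230 x 135 x 12 mm. Origin on the table under the clamped pile's middle, x along the pile, y across, z up. Stops 60 mm high on the deck: one at the +x end (face at x = 75 mm, 30 wide), two at -y (faces at y = -21 mm, 16 wide, at x = -55 and 55). Knob axes: end (-102, 0), near (-60, 48), far (60, 48) mm. Fingers have room within x = -25 to 25 mm.
- seat (a point): Deck top at the middle of the clamped pile, axes as the cradle's: a board or the lid pushed square against all stops has its centre here within 1 mm; the n-th board lies 14 (n - 1) mm above. With the knobs open (joint below 0.6) there are 12 mm of slack, to -x and to +y: set pieces down about 5 mm to -x and 5 mm to +y of here, and the cams push the pile home.
- knob_end_grip (a point): End knob's grip point (single, at -x), on its axis 85 mm above the deck. Black bar from -12 to +20 mm along this point's x, 14 mm wide along y, 64 to 86 mm above the deck; grip it across its width from above, TCP here. Under it a steel cam (radius 18, height 62 mm) set 8 mm off the axis to this point's +x (white mark). The point turns with the knob; at the end stop its x points at the pile.
- knob_near_grip (a point): Grip point of the side knob nearer the end knob; made like the end knob.
- knob_far_grip (a point): Grip point of the side knob farther from the end knob; made like the end knob.
- knob_end (a joint): Angle of the end knob, rad: it starts at 0 to 0.6 and grows clockwise seen from above to the end stop at 2.6. Light friction (0.05 N m); it stays where it is left.
- knob_near (a joint): Angle of the side knob nearer the end knob; same range and sense.
- knob_far (a joint): Angle of the side knob farther from the end knob; same range and sense.
- board1: White plastic sample board with a thin grey groove line round its face, 150 x 42 x 14 mm; origin at the centre of its underside, x along its 150 mm length, y across its 42 mm width; z up out of its grooved face (end for end makes no difference). Grip it low across its width with 10 to 20 N. May be absent.
- board2: Another such board, 150 x 42 x 14 mm; origin at the centre of its underside, x along its 150 mm length, y across its 42 mm width; z up out of its grooved face (end for end makes no difference). Grip it low across its width with 10 to 20 N. May be absent.
- board3: Another such board, 150 x 42 x 14 mm; origin at the centre of its underside, x along its 150 mm length, y across its 42 mm width; z up out of its grooved face (end for end makes no difference). Grip it low across its width with 10 to 20 N. May be absent.
- board4: Another such board, 150 x 42 x 14 mm; origin at the centre of its underside, x along its 150 mm length, y across its 42 mm width; z up out of its grooved face (end for end makes no difference). Grip it low across its width with 10 to 20 N. May be absent.
- lid: Hold-down lid: aluminium plate 150 x 42 x 8 mm with a rib on top, 60 mm long along x, 14 mm wide, from 8 to 31 mm above the underside, by which it is gripped. Origin at the centre of its underside, x along its length, z up. About 0.26 kg.
- tub_a: White open sample tub, 90 mm wide, 60 mm high; bystander; origin under its centre.
- tub_b: Another such tub; bystander.
- wash_bottle: White wash bottle with a red cap, 60 mm wide, 150 mm high; bystander; origin under its centre.
There are look-alikes about, which are no part of the job. Several things look just like the lid: the one meant starts farthest to the robot's left. What is shaped like the board2 but black is not meant.

How it is judged (in metres and radians):
On the way, in this order (a step that is already met when the one before it is completed fails the run):
1. all boards are stacked in the cradle between stops and cams, lying flat, let go (x of board1 in the frame of seat between -0.016 and 0.006 m and y of board1 in the frame of seat between -0.006 and 0.016 m and z of board1 in the frame of seat between -0.003 and 0.0455 m and angle between the z axis of each of board1, board2, board3, board4 and the z axis of seat, either way round below 0.06 rad and angle between the x axis of each of board1, board2, board3, board4 and the x axis of seat, either way round below 0.25 rad and x of board2 in the frame of seat between -0.016 and 0.006 m and y of board2 in the frame of seat between -0.006 and 0.016 m and z of board2 in the frame of seat between -0.003 and 0.0455 m and x of board3 in the frame of seat between -0.016 and 0.006 m and y of board3 in the frame of seat between -0.006 and 0.016 m and z of board3 in the frame of seat between -0.003 and 0.0455 m and x of board4 in the frame of seat between -0.016 and 0.006 m and y of board4 in the frame of seat between -0.006 and 0.016 m and z of board4 in the frame of seat between -0.003 and 0.0455 m and contact force between the fingers and board1 below 0.3 N and contact force between the fingers and board2 below 0.3 N and contact force between the fingers and board3 below 0.3 N and contact force between the fingers and board4 below 0.3 N), for 0.2 s.
2. the lid lies on top of them, let go (x of lid in the frame of seat between -0.016 and 0.006 m and y of lid in the frame of seat between -0.006 and 0.016 m and z of lid in the frame of seat between -0.003 and 0.06 m and angle between the z axis of lid and the z axis of seat, either way round below 0.06 rad and angle between the x axis of lid and the x axis of seat, either way round below 0.25 rad and z of lid in the frame of board1 above 0.012 m and z of lid in the frame of board2 above 0.012 m and z of lid in the frame of board3 above 0.012 m and z of lid in the frame of board4 above 0.012 m and contact force between the fingers and lid below 0.3 N), for 0.2 s.
3. the end knob is turned home while neither side knob is (value of joint knob_end above 2.48 rad and value of joint each of knob_near, knob_far below 2.2 rad), for 0.2 s.
4. both side knobs are turned home (value of joint each of knob_near, knob_far above 2.48 rad), for 0.2 s.
At the end, for the whole second after the job is handed in: Every board present lies flat in one pile in the cradle with the lid on top, each centred within 5 mm of the seat point in x and y and square to it within 0.05 rad; all three knobs are within 0.12 rad of their end stops (joint above 2.48); all at rest (all of step 4 and x of board1 in the frame of seat between -0.005 and 0.005 m and y of board1 in the frame of seat between -0.005 and 0.005 m and z of board1 in the frame of seat between -0.003 and 0.0455 m and angle between the z axis of each of board1, board2, board3, board4, lid and the z axis of seat, either way round below 0.06 rad and angle between the x axis of each of board1, board2, board3, board4, lid and the x axis of seat, either way round below 0.05 rad and x of board2 in the frame of seat between -0.005 and 0.005 m and y of board2 in the frame of seat between -0.005 and 0.005 m and z of board2 in the frame of seat between -0.003 and 0.0455 m and x of board3 in the frame of seat between -0.005 and 0.005 m and y of board3 in the frame of seat between -0.005 and 0.005 m and z of board3 in the frame of seat between -0.003 and 0.0455 m and x of board4 in the frame of seat between -0.005 and 0.005 m and y of board4 in the frame of seat between -0.005 and 0.005 m and z of board4 in the frame of seat between -0.003 and 0.0455 m and x of lid in the frame of seat between -0.005 and 0.005 m and y of lid in the frame of seat between -0.005 and 0.005 m and z of lid in the frame of seat between -0.003 and 0.06 m and z of lid in the frame of board1 above 0.012 m and z of lid in the frame of board2 above 0.012 m and z of lid in the frame of board3 above 0.012 m and z of lid in the frame of board4 above 0.012 m and value of joint knob_end above 2.48 rad and linear speed of each of board1, board2, board3, board4, lid below 0.02 m/s); the robot touches nothing.
It fails at once if the first tub is moved more than 5 cm (distance of tub_a from where it was at the start of the episode above 0.05 m).
It fails at once if the second tub is moved more than 5 cm (distance of tub_b from where it was at the start of the episode above 0.05 m).
It fails at once if the wash bottle is moved more than 5 cm (distance of wash_bottle from where it was at the start of the episode above 0.05 m).
Of board1, board2, board3, board4 only 2 to 4 are there at a start; the rules pass over those that are not, and their reading is None.
At some moment in a run one of board1, board2, board3, board4, lid may be knocked a few centimetres aside while the robot is not near it.
Once in a run the grip may slacken for a moment while it holds something.
It also fails if it takes over 210 s, if anything falls off the work surface, if the arm or the gripper's body presses on something with over 40 N, if the wrist force passes 120 N, or if a joint passes its speed limit or range.

ROBOT

A 7-joint arm with a two-finger parallel gripper is mounted at the origin on the work surface. World frame = base frame: x ahead of the robot, y to its left, z up, the work surface at z = 0. Lengths are in m, angles in degrees, forces in N, time in s.
With the tool pointing down it reaches from about 0.35 to 0.775 m from the base axis. Payload 3.1 kg.
Tool frame: the origin (TCP) lies between the finger pads, 19 mm behind the fingertips; this is the grasp point; z points along the fingers, y is the line along which they close (so a half turn about z gives the same grasp; the last joint's range is limited). The gripper opens to 85 mm and grips with 20 to 120 N. Pads are 22 mm wide; open, the fingers measure 114 mm over their backs; the gripper's body (76 mm by 85 mm) begins 54 mm behind the grasp point. The pads swing forward as they close: fully open they stand 13 mm farther back than shut.
Start: joints at [73.241, 17.813, 0.802, 86.603, -0.252, 75.585, -1.558], TCP at [0.137, -0.533, 0.25] pointing down, gripper open.
Joint ranges: [-154.91, 154.91], [-16.99, 109.72], [-72.82, 74.43], [7.12, 147.25], [-82.49, 262.49], [11.32, 116.49], [-174.64, 174.64]. Speed limits (degrees/s): [159.86, 159.86, 180, 180, 180, 180, 180].

INTERFACE

Orientations are given as a 3x3 rotation matrix whose columns are the frame's x, y, z axes.
In Python, from plant import bot gives the robot as it stands.
- The arm moves only by the shell command python3 -m handwheel 'ROWS' [OPENING] [FORCE]. ROWS is JSON, a list of rows, each a list of 6 numbers: the shift along the tool's x, y, z in units of 500 mm (1.0 is 500 mm), then the turn, a rotation vector about the tool's x, y, z in units of 60 degrees (1.0 is 60 degrees). In form: [[x, y, z, rx, ry, rz], ...]. A call has 1 to 20 rows; each row is the pose to reach, as a shift and turn from the pose commanded when the call began, along the tool's axes at that moment; what a row does not reach only later rows make up. A row lasts 1/10 s, in which the tool goes at most 50 mm and 8.59 degrees, less where a joint would pass 70% of its speed; a pose out of reach is approached as far as the arm can. A call with a number of a shift or a turn outside -1 to 1 is refused whole. A call with a gripper value outside its range is refused whole. OPENING is the opening, from 0 (shut) to 1 (fully open), set as the call begins (- or left out, the last holds). The fingers move at their own pace and stop on an object; FORCE is the grip in N (left out, the last holds). Time passes only in rows, so rows that repeat a pose let the fingers close. It gives the time, the measured TCP pose, the force, the opening and the grip force at its end, in the units of the state.
- bot.observe(): the state, without advancing time (a new reading comes with each control period).
- bot.camera(name): name is "scene" or "top" or "wrist"; returns the picture (400x640x3 uint8, red, green, blue); there is no depth.
- bot.camera_info(name): a dict with "camera_matrix" (3x3 intrinsics, pixels), "world_from_camera" (4x4, takes a point from camera to world coordinates); the wrist camera has in their place "tool_from_camera" (4x4, takes a point from camera to tool coordinates, whose origin is the TCP and whose axes are the flange's). Camera axes: x right, y up, looking along -z (the intrinsics and any distortion apply to the point x, -y, -z); pixel columns grow to the right and rows downward; lengths in m; the calibration is good to about 2 mm. The wrist camera is an equidistant fisheye: a pixel r from the principal point sees the ray r / f radians off the axis. A picture is of the moment at which its call begins: read the wrist's pose just before it. camera_info takes no time and is no camera call.
- bot.finish_job(): hands the job in; it is judged then, once.
The state is a dict: "time_s": time; "qpos": joint angles; "qvel": joint speeds; "joint_efforts": joint torques, N m; "tcp_pos": TCP position; "tcp_rot": TCP orientation; "ft_force": force on the tool from outside, world axes, zero at the start; "ft_torque": the same for the moment, N m; "grip_width": finger opening in m; "gripper_force": force on a finger pad.
Only numpy, scipy, OpenCV 4.12 (cv2) and the standard library are available. Lean on these libraries where they do the work, as an engineer would, in place of code of your own. Each camera call takes 0.05 s, during which the arm holds its last target. There are 200 camera calls.

## Working session

There is one attempt and no reset: what is moved stays moved. The work goes in short steps, Python scripts to look and compute and a shell command to move; the robot and the scene stay as the last step left them, time stands still between calls to the robot, and variables do not carry over. Pictures are saved under pics/ and viewed, at most 14 in all, crops included, and the job is handed in when it is done.

```bash
ls; mkdir -p pics
python3 - <<'E'
from plant import bot
import cv2,json
s=bot.observe();print(s['tcp_pos'],s['tcp_rot'],s['time_s'],s['ft_force'])
for n in ['scene','top','wrist']:
    print(n,bot.camera_info(n))
for n in ['scene','top']:
    im=bot.camera(n);cv2.imwrite(f'pics/{n}0.png',im[:,:,::-1])
E
```

```text
pics
[ 0.13635824 -0.53210179  0.24889628] [[ 9.68685009e-01  2.48291967e-01 -6.73095248e-04]
 [ 2.48292868e-01 -9.68682231e-01  2.32110508e-03]
 [-7.57036597e-05 -2.41554445e-03 -9.99997080e-01]] 0.0 [ 0.49200633 -0.45625951 -0.02819253]
scene {'camera_matrix': array([[365.39426281,   0.        , 323.75199146],
       [  0.        , 365.39426281, 202.44011768],
       [  0.        ,   0.        ,   1.        ]]), 'world_from_camera': array([[ 0.4067292 , -0.7642238 ,  0.50053305,  1.20491722],
       [ 0.91353619,  0.34311753, -0.21845362, -0.28289804],
       [-0.00479421,  0.54610653,  0.83770202,  1.21361632],
       [ 0.        ,  0.        ,  0.        ,  1.        ]])}
top {'camera_matrix': array([[363.3197539 ,   0.        , 315.20811151],
       [  0.        , 363.3197539 , 194.69302821],
       [  0.        ,   0.        ,   1.        ]]), 'world_from_camera': array([[-2.37223783e-02,  9.91484955e-01, -1.28042311e-01,
         3.77910302e-01],
       [-9.99711320e-01, -2.40151139e-02, -7.42676266e-04,
         9.18206181e-03],
       [-3.81130302e-03,  1.27987729e-01,  9.91768428e-01,
         1.29085600e+00],
       [ 0.00000000e+00,  0.00000000e+00,  0.00000000e+00,
         1.00000000e+00]])}
wrist {'camera_matrix': array([[309.70691629,   0.        , 323.63528836],
       [  0.        , 309.70691629, 199.35436749],
       [  0.        ,   0.        ,   1.        ]]), 'tool_from_camera': array([[ 1.08486062e-03,  9.51907855e-01,  3.06382537e-01,
         7.81729201e-02],
       [ 9.99999271e-01, -8.70522134e-04, -8.36219233e-04,
         7.02300940e-05],
       [-5.29290876e-04,  3.06383221e-01, -9.51908106e-01,
        -1.23792746e-01],
       [ 0.00000000e+00,  0.00000000e+00,  0.00000000e+00,
         1.00000000e+00]])}
```

View pics/top0.png

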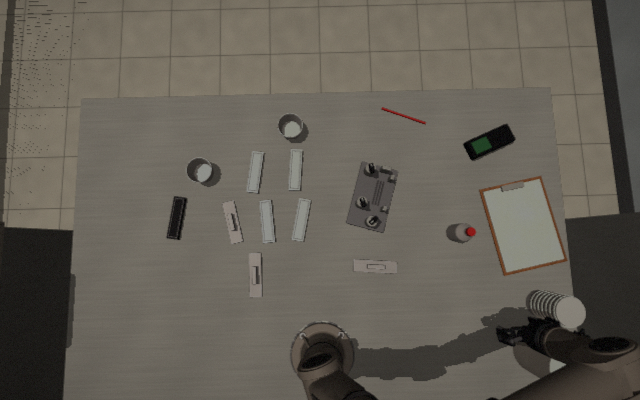

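View pics/scene0.png

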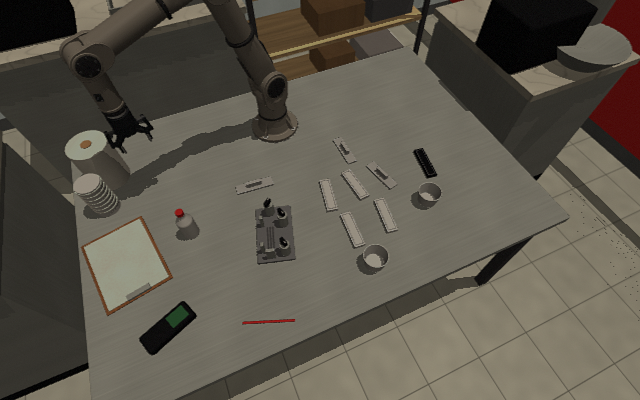

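The top view shows four white boards at (256,172), (296,170), (267,221), (301,219). There is a black look-alike board at (176,218). Three things look like the lid, at (233,222), (256,274) and (376,267). The cradle is at (372,197), the tubs at (200,171) and (290,126), and the bottle at (465,232). Image left is the robot's left, so the lid meant is the one at (233,222).

```bash
cat > h.py <<'E'
import numpy as np, cv2
from plant import bot
from scipy.spatial.transform import Rotation as R
def ray(name,px,T=None):
    """px Nx2 -> origin, dirs (world). wrist needs T=(pos,rot) tool pose"""
    ci=bot.camera_info(name);K=ci['camera_matrix'];p=np.atleast_2d(np.array(px,float))
    u=(p-[K[0,2],K[1,2]])/K[0,0]
    if name=='wrist':
        r=np.linalg.norm(u,axis=1,keepdims=True)+1e-12
        d=np.hstack([np.sin(r)*u/r,np.cos(r)]); M=np.eye(4);M[:3,:3]=T[1];M[:3,3]=T[0];M=M@ci['tool_from_camera']
    else: d=np.hstack([u,np.ones((len(u),1))]);M=ci['world_from_camera']
    d=d*[1,-1,-1]
    return M[:3,3],d@M[:3,:3].T
def onz(name,px,z,T=None):
    o,d=ray(name,px,T); return o+d*((z-o[2])/d[:,2])[:,None]
def proj(name,P,T=None):
    ci=bot.camera_info(name);K=ci['camera_matrix'];P=np.atleast_2d(np.array(P,float))
    if name=='wrist': M=np.eye(4);M[:3,:3]=T[1];M[:3,3]=T[0];M=M@ci['tool_from_camera']
    else: M=ci['world_from_camera']
    c=(P-M[:3,3])@M[:3,:3]*[1,-1,-1]
    if name=='wrist':
        n=np.linalg.norm(c[:,:2],axis=1);u=c[:,:2]/(n[:,None]+1e-12)*np.arctan2(n,c[:,2])[:,None]
    else: u=c[:,:2]/c[:,2:]
    return u*K[0,0]+[K[0,2],K[1,2]]
def tri(rays):
    A=np.zeros((3,3));b=np.zeros(3)
    for o,d in rays:
        d=d/np.linalg.norm(d);Q=np.eye(3)-np.outer(d,d);A+=Q;b+=Q@o
    x=np.linalg.solve(A,b);return x,max(np.linalg.norm(np.cross(x-o,d/np.linalg.norm(d))) for o,d in rays)
def rows(pos,yaw):
    """command to reach tool-down pose with tool x at world yaw(deg) -> units"""
    s=bot.observe();Rc=s['tcp_rot'];p=s['tcp_pos']
    x=np.array([np.cos(np.radians(yaw)),np.sin(np.radians(yaw)),0]);z=np.array([0,0,-1.]);y=np.cross(z,x)
    Rt=np.stack([x,y,z],1);rv=R.from_matrix(Rc.T@Rt).as_rotvec(degrees=True)
    return np.r_[Rc.T@(np.array(pos)-p)/.5,rv/60].round(4)
def shot(name,fn=None):
    s=bot.observe();im=bot.camera(name)[:,:,::-1].copy()
    if fn: cv2.imwrite('pics/'+fn,im)
    return im,(s['tcp_pos'],s['tcp_rot'])
E
python3 - <<'E'
from h import *
top=[(256,172),(296,170),(267,221),(301,219),(233,222),(176,218)]
sc=[(385,215),(351,229),(354,184),(328,195),(380,175),(425,163)]
for a,b in zip(top,sc):
    o1,d1=ray('top',a);o2,d2=ray('scene',b);print(a,tri([(o1,d1[0]),(o2,d2[0])]))
im=cv2.imread('pics/top0.png')
g=im.min(2)
m=(g>np.percentile(g[150:250,160:310],50)+25).astype(np.uint8)[140:300,160:400]
n,l,st,c=cv2.connectedComponentsWithStats(m)
for i in range(1,n):
    if st[i,4]>60:
        pts=np.argwhere(l==i)[:,::-1]+[160,140]
        w=onz('top',pts,.014)[:,:2].astype(np.float32);r=cv2.minAreaRect(w);print(c[i]+[160,140],st[i,4],r)
print(onz('top',[(372,197),(362,202),(372,169),(373,221),(388,209),(391,177),(465,232)],.06))
c=im[145:250,330:415];cv2.imwrite('pics/c.png',np.hstack([cv2.resize(c,None,fx=5,fy=5,interpolation=cv2.INTER_CUBIC)[:525],cv2.resize(cv2.imread('pics/scene0.png')[190:275,240:310],(370,525),interpolation=cv2.INTER_CUBIC)]))
E
```

```text
(256, 172) (array([0.63203375, 0.22275429, 0.00502646]), np.float64(0.001570589743606737))
(296, 170) (array([0.63482872, 0.07695638, 0.00675338]), np.float64(0.00012275822779320966))
(267, 221) (array([0.4536433 , 0.18128704, 0.00836435]), np.float64(0.0011671054373168846))
(301, 219) (array([0.45824427, 0.06211868, 0.00645012]), np.float64(0.00030263649986655354))
(233, 222) (array([0.45329147, 0.30246797, 0.0031655 ]), np.float64(0.0011622213226545673))
(176, 218) (array([ 4.73151692e-01,  5.07834933e-01, -2.17425880e-06]), np.float64(0.0005067619827647092))
[253.94099379 172.01552795] 322 ((0.6326728463172913, 0.22783413529396057), (0.03452303633093834, 0.14720360934734344), 82.75615692138672)
[294.93536122 169.54372624] 263 ((0.6372472047805786, 0.08195659518241882), (0.029572580009698868, 0.13136306405067444), 85.66484069824219)
[203.44827586 172.23563218] 174 ((0.6333449482917786, 0.40855100750923157), (0.04426724463701248, 0.06007256731390953), 45.31184768676758)
[300.20408163 219.79883382] 343 ((0.4573821425437927, 0.06418800354003906), (0.036930203437805176, 0.14714807271957397), 78.64501190185547)
[266.17528736 221.12068966] 348 ((0.454881876707077, 0.1841619312763214), (0.14745117723941803, 0.03845672309398651), 5.718368053436279)
[235.11494253 237.04597701] 87 ((0.4025272727012634, 0.2935478389263153), (0.039808254688978195, 0.03545567765831947), 11.678175926208496)
[[ 0.52419688 -0.18337418  0.06      ]
 [ 0.50787914 -0.14860051  0.06      ]
 [ 0.6213111  -0.18762241  0.06      ]
 [ 0.44239755 -0.18317873  0.06      ]
 [ 0.48185779 -0.23586824  0.06      ]
 [ 0.59177427 -0.25160193  0.06      ]
 [ 0.39803075 -0.49094575  0.06      ]]
```

View pics/c.png

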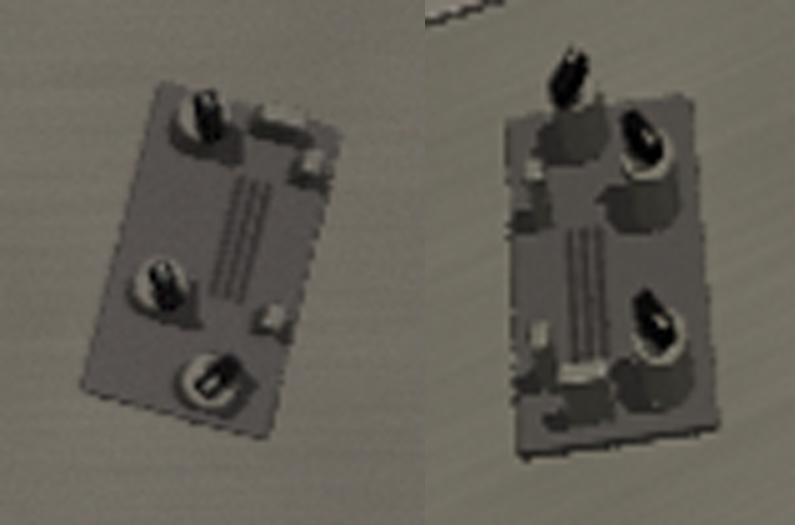

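Second look: the cradle's end knob is nearest the robot at (372,221), the two side knobs are on the left at (362,202) and (371,168), and the stops are at the top and right. So cradle +x points away from the robot, turned slightly right. I'll move the wrist camera over it.

Run:
```python
from h import *
px=[(362.4,161.4),(398.6,171),(383.6,232.6),(346.4,223)]
p=onz('top',px,.012);print(p,p.mean(0));e=(p[0]+p[1]-p[2]-p[3])/2;print(np.degrees(np.arctan2(e[1],e[0])),np.linalg.norm(e))
print(rows((.48,-.18,.30),-13))
```

```text
[[ 0.65938718 -0.16207969  0.012     ]
 [ 0.62120255 -0.29001728  0.012     ]
 [ 0.40350444 -0.22595515  0.012     ]
 [ 0.44013497 -0.097017    0.012     ]] [ 0.53105728 -0.19376728  0.012     ]
-16.46313331052887 0.22781505554569137
[ 8.406e-01 -5.119e-01 -1.009e-01 -2.000e-03  6.000e-04  4.562e-01]
```

```bash
python3 -m handwheel '[[0.84,-0.51,-0.1,0,0,0.5],[0.84,-0.51,-0.1,0,0,0.5],[0.84,-0.51,-0.1,0,0,0.5],[0.84,-0.51,-0.1,0,0,0.5],[0.84,-0.51,-0.1,0,0,0.5],[0.84,-0.51,-0.1,0,0,0.5],[0.84,-0.51,-0.1,0,0,0.5],[0.84,-0.51,-0.1,0,0,0.5],[0.84,-0.51,-0.1,0,0,0.5],[0.84,-0.51,-0.1,0,0,0.5],[0.84,-0.51,-0.1,0,0,0.5],[0.84,-0.51,-0.1,0,0,0.5],[0.84,-0.51,-0.1,0,0,0.5],[0.84,-0.51,-0.1,0,0,0.5]]'
python3 - <<'E'
from h import *
im,T=shot('wrist','w1.png');np.savez('pics/w1.npz',p=T[0],r=T[1])
print(T, rows((.56,-.15,.30),-16.5))
E
```

```text
time_s: 1.5
tcp_pos: [0.4786, -0.1837, 0.2995]
tcp_rot: [[0.962, -0.273, -0.002], [-0.273, -0.962, -0.001], [-0.001, 0.001, -1.0]]
ft_force: [-0.5, 0.2, -0.8]
grip_width: 0.0852
gripper_force: 0.0
(array([ 0.47864717, -0.18366765,  0.29954159]), array([[ 9.61944010e-01, -2.73241815e-01, -1.62220480e-03],
       [-2.73243362e-01, -9.61944589e-01, -8.19888762e-04],
       [-1.33644323e-03,  1.23194378e-03, -9.99998348e-01]])) [ 0.1379 -0.1089 -0.0008  0.001   0.0009  0.0107]
```

View pics/w1.png

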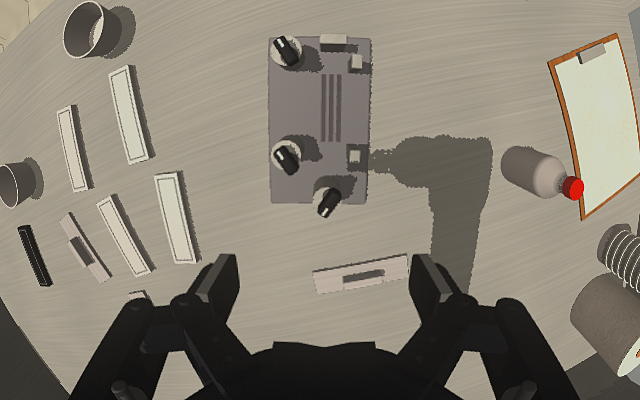

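The wrist view shows the cradle at (320,120), with the end knob at (328,202) and the side knobs at (286,158) and (286,50). The stops are at (333,42), (356,63) and (356,156). The boards are at (73,148), (128,115), (125,235) and (177,218), the lid at (85,247), and the black look-alike at (35,256). I'll take a second view over the boards.

```bash
python3 -m handwheel '[[-0.1,-0.5,0,0,0,0],[-0.1,-0.5,0,0,0,0],[-0.1,-0.5,0,0,0,0],[-0.1,-0.5,0,0,0,0],[-0.1,-0.5,0,0,0,0],[-0.1,-0.5,0,0,0,0],[-0.1,-0.5,0,0,0,0],[-0.1,-0.5,0,0,0,0],[-0.1,-0.5,0,0,0,0]]'
python3 - <<'E'
from h import *
im,T=shot('wrist','w2.png');np.savez('pics/w2.npz',p=T[0],r=T[1])
print(T)
E
```

```text
time_s: 2.45
tcp_pos: [0.4995, 0.0697, 0.2998]
tcp_rot: [[0.962, -0.274, -0.0], [-0.274, -0.962, -0.001], [0.0, 0.001, -1.0]]
ft_force: [-0.3, 0.5, -0.3]
grip_width: 0.0853
gripper_force: 0.0
(array([0.49951871, 0.0696636 , 0.29982365]), array([[ 9.61630167e-01, -2.74348958e-01, -2.66236154e-04],
       [-2.74349052e-01, -9.61629092e-01, -1.44454345e-03],
       [ 1.40288558e-04,  1.46215819e-03, -9.99998921e-01]]))
```

View pics/w2.png

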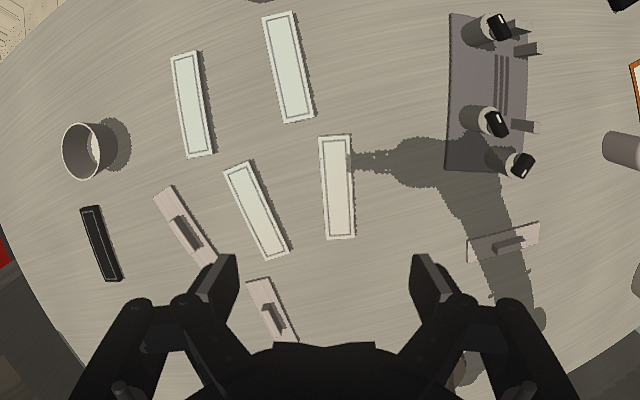

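Run:
```python
from h import *
for f in ['w1','w2']:
    im=cv2.imread(f'pics/{f}.png');z=np.load(f'pics/{f}.npz');T=(z['p'],z['r'])
    g=cv2.cvtColor(im,cv2.COLOR_BGR2GRAY);m=(im.min(2)>185).astype(np.uint8)
    n,l,st,c=cv2.connectedComponentsWithStats(m)
    for i in range(1,n):
        if 700<st[i,4]<8000 and c[i][0]<400:
            cs=cv2.findContours((l==i).astype(np.uint8),cv2.RETR_EXTERNAL,cv2.CHAIN_APPROX_NONE)[0][0][:,0]
            w=onz('wrist',cs,.014,T)[:,:2].astype(np.float32);r=cv2.minAreaRect(w)
            print(f,c[i].round(),st[i,4],np.round(r[0],4),np.round(r[1],4),round(r[2],1))
a=cv2.imread('pics/w1.png')[25:215,255:385];b=cv2.imread('pics/w2.png')[5:195,430:560]
cv2.imwrite('pics/c2.png',np.hstack([cv2.resize(x,None,fx=3,fy=3,interpolation=cv2.INTER_CUBIC) for x in (a,b)]))
```

```text
w1 [127. 115.] 1112 [0.636  0.0788] [0.0263 0.1326] 85.5
w1 [172. 211.] 862 [0.4569 0.0618] [0.0262 0.1315] 78.8
w2 [287.  67.] 730 [0.6365 0.0793] [0.0411 0.1487] 85.6
w2 [287.  67.] 1978 [0.6363 0.0793] [0.0273 0.1328] 85.5
w2 [190. 104.] 1559 [0.6319 0.224 ] [0.0268 0.1328] 81.9
w2 [251. 202.] 1139 [0.4575 0.1825] [0.1259 0.027 ] 4.9
```

View pics/c2.png

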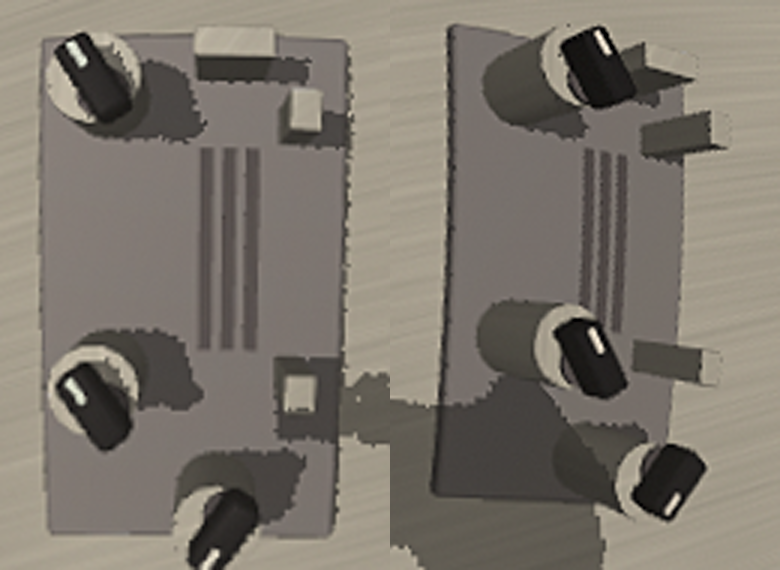

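The crops show the end knob's bar at about 150° in the cradle frame, so q≈0. The side knobs' marks are at about 25–32°, so q≈0.5. Next I'll fit the cradle pose and check the board heights.

```bash
cat > fit.py <<'E'
from h import *
from scipy.optimize import least_squares
Z={f:(np.load(f'pics/{f}.npz')['p'],np.load(f'pics/{f}.npz')['r']) for f in ('w1','w2')}
obs=[('w1',(75,15,72),(320,42.3)),('w1',(75,-15,72),(345.7,42.3)),('w1',(55,-21,72),(351.9,61.7)),('w1',(-55,-21,72),(350.3,156)),
('w1',(60,48,98),(287.7,54.3)),('w1',(-60,48,98),(288,163.2)),('w1',(-102,0,98),(331,198.7)),
('w2',(55,-21,72),(537.3,49)),('w2',(-55,-21,72),(534.3,127)),('w2',(60,48,98),(501.3,30.3)),('w2',(-60,48,98),(499.3,126.8)),('w2',(-102,0,98),(523.7,163))]
def W(q,P):
    a=q[2];P=np.array(P)/1000;c,s=np.cos(a),np.sin(a);return np.array([q[0]+c*P[0]-s*P[1],q[1]+s*P[0]+c*P[1],P[2]+q[3]])
def res(q): return np.concatenate([(proj('wrist',W(q,P),Z[f])[0]-u) for f,P,u in obs])
r=least_squares(res,[.53,-.19,-.28,0],loss='soft_l1');q=r.x
print(q[:2],np.degrees(q[2]),'dz',q[3]);print(res(q).reshape(-1,2).round(1).tolist())
E
python3 fit.py
python3 - <<'E'
from h import *
from fit import Z,q
d1=onz('wrist',[(269.7,38.3),(371,38.3),(366,203.7),(271.7,202.7)],.012,Z['w1'])
c,s=np.cos(q[2]),np.sin(q[2])
print('deck in cradle',((d1-[q[0],q[1],0])@np.array([[c,-s,0],[s,c,0],[0,0,1]])).round(4))
o={}
for f in Z:
    im=cv2.imread(f'pics/{f}.png')
    for th in (150,165,175,185):
        m=(im.min(2)>th).astype(np.uint8);n,l,st,cc=cv2.connectedComponentsWithStats(m)
        for i in range(1,n):
            if 700<st[i,4]<8000 and cc[i][0]<400:
                cs=cv2.findContours((l==i).astype(np.uint8),cv2.RETR_EXTERNAL,cv2.CHAIN_APPROX_NONE)[0][0][:,0]
                r=cv2.minAreaRect(onz('wrist',cs,.014,Z[f])[:,:2].astype(np.float32))
                if max(r[1])<.155 and max(r[1])>.125: print(f,th,np.round(r[0],4),np.round(r[1],3),round(r[2],1))
E
```

```text
[ 0.54512031 -0.21356247] -16.520615867211223 dz -0.007487985549026127
[[-0.1, 1.6], [0.7, 2.2], [-0.5, -0.3], [-1.0, -0.6], [0.4, -1.2], [0.2, -0.0], [0.2, 1.4], [-3.9, -1.6], [-4.1, -0.5], [1.1, -0.4], [0.2, 0.3], [1.9, 0.3]]
[ 0.54512031 -0.21356247] -16.520615867211223 dz -0.007487985549026127
[[-0.1, 1.6], [0.7, 2.2], [-0.5, -0.3], [-1.0, -0.6], [0.4, -1.2], [0.2, -0.0], [0.2, 1.4], [-3.9, -1.6], [-4.1, -0.5], [1.1, -0.4], [0.2, 0.3], [1.9, 0.3]]
deck in cradle [[ 0.0941  0.0814  0.012 ]
 [ 0.0953 -0.0511  0.012 ]
 [-0.1323 -0.0518  0.012 ]
 [-0.1324  0.0813  0.012 ]]
w1 150 [0.6359 0.0788] [0.042 0.15 ] 85.4
w1 150 [0.6318 0.2233] [0.042 0.149] 81.7
w1 150 [0.4566 0.0617] [0.042 0.149] 78.3
w1 150 [0.4539 0.1819] [0.151 0.042] 4.9
w1 150 [ 0.2911 -0.1922] [0.148 0.042] 85.4
w1 165 [0.636  0.0789] [0.027 0.133] 85.6
w1 165 [0.6316 0.2231] [0.041 0.149] 81.6
w1 165 [0.4562 0.0618] [0.027 0.133] 78.4
w1 165 [0.4534 0.1816] [0.149 0.041] 5.1
w1 175 [0.6361 0.079 ] [0.027 0.133] 85.7
w1 175 [0.457  0.0618] [0.027 0.132] 78.4
w1 175 [0.454  0.1819] [0.132 0.026] 5.0
w1 185 [0.636  0.
[... 285 characters left out ...]
.4611 0.3036] [0.137 0.042] 12.9
w2 150 [0.2759 0.2222] [0.141 0.041] 1.3
w2 165 [0.6362 0.0794] [0.042 0.149] 85.7
w2 165 [0.6365 0.0792] [0.028 0.133] 85.7
w2 165 [0.6318 0.2239] [0.041 0.15 ] 81.8
w2 165 [0.6318 0.224 ] [0.028 0.133] 81.6
w2 165 [0.4566 0.0618] [0.028 0.133] 78.5
w2 165 [0.4538 0.182 ] [0.134 0.028] 5.1
w2 175 [0.6366 0.0794] [0.041 0.149] 85.6
w2 175 [0.6365 0.0792] [0.028 0.133] 85.7
w2 175 [0.6319 0.2238] [0.027 0.133] 81.7
w2 175 [0.4566 0.0623] [0.027 0.132] 77.9
w2 175 [0.454  0.1822] [0.133 0.027] 4.8
w2 185 [0.6365 0.0793] [0.041 0.149] 85.6
w2 185 [0.6363 0.0793] [0.027 0.133] 85.5
w2 185 [0.6319 0.224 ] [0.027 0.133] 81.9
w2 185 [0.4575 0.1825] [0.126 0.027] 4.9
```

```bash
cat >> fit.py <<'E'
ob0=obs
E
python3 - <<'E'
import fit
from h import *
from scipy.optimize import least_squares
A=fit.obs
deck=[('w1',(97,82.5,12),(269.7,38.3)),]
for name,sel in (('nostop2',[i for i in range(12) if i not in(7,8)]),('knobs',[4,5,6,9,10,11]),('w1',range(7))):
    fit.obs=[A[i] for i in sel]
    r=least_squares(fit.res,[.53,-.19,-.28,0]);print(name,'free',r.x.round(4),r.cost)
    f0=lambda q:fit.res(np.r_[q,0]); r=least_squares(f0,[.53,-.19,-.28]);print(name,'dz0',r.x.round(4),r.cost,r.fun.reshape(-1,2).round(1).tolist())
print(rows((.4567,.0618,.25),-11.5))
E
```

```text
[ 0.54512031 -0.21356247] -16.520615867211223 dz -0.007487985549026127
[[-0.1, 1.6], [0.7, 2.2], [-0.5, -0.3], [-1.0, -0.6], [0.4, -1.2], [0.2, -0.0], [0.2, 1.4], [-3.9, -1.6], [-4.1, -0.5], [1.1, -0.4], [0.2, 0.3], [1.9, 0.3]]
nostop2 free [ 0.5455 -0.2136 -0.286  -0.0089] 7.569324271814998
nostop2 dz0 [ 0.5457 -0.2125 -0.2916] 37.437841288005735 [[-1.0, 0.0], [0.3, 0.7], [-0.8, -1.4], [-1.7, 0.2], [-1.3, -2.7], [-1.8, 0.9], [-0.9, 3.2], [3.6, -2.0], [2.5, 0.4], [4.3, 1.2]]
knobs free [ 0.5452 -0.2132 -0.2856 -0.0099] 1.427550272101688
knobs dz0 [ 0.5462 -0.2118 -0.2862] 32.706790297109926 [[-2.4, -2.6], [-2.3, 0.9], [-1.2, 3.0], [2.8, -2.1], [2.1, 0.4], [4.2, 1.1]]
w1 free [ 0.5456 -0.2137 -0.2844 -0.0065] 5.545832235511277
w1 dz0 [ 0.5456 -0.2137 -0.2844] 10.999413221968938 [[-0.4, -0.0], [0.9, 0.5], [-0.1, -1.7], [-0.3, -0.1], [-0.6, -2.6], [-0.3, 1.0], [0.8, 3.0]]
[-0.0778  0.0391  0.0998  0.0011 -0.     -0.0733]
```

```bash
python3 -m handwheel '[[-0.08,0.04,0.1,0,0,-0.07],[-0.08,0.04,0.1,0,0,-0.07],[-0.08,0.04,0.1,0,0,-0.07],[-0.08,0.04,0.1,0,0,-0.07],[-0.08,0.04,0.1,0,0,-0.07]]'
python3 - <<'E'
from h import *
from fit import Z
for a,b in (((269.7,38.3),(451.5,13.3)),((271.7,202.7),(447,169.7))):
    o1,d1=ray('wrist',a,Z['w1']);o2,d2=ray('wrist',b,Z['w2']);print(tri([(o1,d1[0]),(o2,d2[0])]))
for k in ((.4567,.0618,-11.4),):
    print(rows((k[0],k[1],.017),k[2]))
E
```

```text
time_s: 3.0
tcp_pos: [0.4576, 0.0641, 0.2518]
tcp_rot: [[0.98, -0.199, 0.004], [-0.199, -0.98, 0.001], [0.004, -0.002, -1.0]]
ft_force: [0.4, -0.5, 0.2]
grip_width: 0.0851
gripper_force: 0.0
[ 0.54509026 -0.21352279] -16.519835635070226 dz -0.007518086739204955
[[-0.1, 1.6], [0.7, 2.2], [-0.5, -0.3], [-1.0, -0.6], [0.4, -1.2], [0.2, -0.0], [0.2, 1.4], [-3.9, -1.6], [-4.0, -0.5], [1.1, -0.4], [0.2, 0.3], [1.9, 0.3]]
(array([ 0.65924189, -0.16199316,  0.0097403 ]), np.float64(0.00023487640900159398))
(array([ 0.44201372, -0.09840403,  0.01381276]), np.float64(0.00023320748336595913))
[-0.0028  0.0057  0.4695 -0.0017 -0.004  -0.0017]
```

```bash
python3 -m handwheel '[[0,0.005,0.1,0,0,0],[0,0.005,0.2,0,0,0],[0,0.005,0.3,0,0,0],[0,0.005,0.4,0,0,0],[0,0.005,0.45,0,0,0],[0,0.005,0.468,0,0,0],[0,0.005,0.468,0,0,0],[0,0.005,0.468,0,0,0]]' 1 20 && python3 -m handwheel '[[0,0,0,0,0,0],[0,0,0,0,0,0],[0,0,0,0,0,0],[0,0,0,0,0,0],[0,0,0,0,0,0],[0,0,0,0,0,0],[0,0,0,0,0,0],[0,0,0,0,0,0]]' 0.3 20
```

```text
time_s: 3.8
tcp_pos: [0.4574, 0.0623, 0.0177]
tcp_rot: [[0.98, -0.198, 0.004], [-0.198, -0.98, 0.001], [0.004, -0.002, -1.0]]
ft_force: [-0.4, 0.5, 0.4]
grip_width: 0.0857
gripper_force: 0.0
time_s: 4.6
tcp_pos: [0.4558, 0.0618, 0.0172]
tcp_rot: [[0.98, -0.198, 0.002], [-0.198, -0.98, -0.0], [0.002, -0.0, -1.0]]
ft_force: [-1.0, -0.8, 6.5]
grip_width: 0.0414
gripper_force: 24.1
```

```bash
python3 -m handwheel '[[0,0,-0.04,0,0,0],[0,0,-0.1,0,0,0],[0,0,-0.18,0,0,0],[0,0,-0.26,0,0,0],[0,0,-0.33,0,0,0],[0,0,-0.36,0,0,0],[0,0,-0.36,0,0,0]]'
cat > place.py <<'E'
from h import *
import sys
C=np.array([.5455,-.2136]);Y=-16.4;a=np.radians(Y)
def seat(dx=-.005,dy=.005): return C+[np.cos(a)*dx-np.sin(a)*dy,np.sin(a)*dx+np.cos(a)*dy]
if __name__=='__main__':
    z=float(sys.argv[1]);p=seat();print(p,rows((p[0],p[1],z),Y))
E
python3 place.py .19
```

```text
time_s: 5.3
tcp_pos: [0.4566, 0.0621, 0.1986]
tcp_rot: [[0.98, -0.198, 0.006], [-0.198, -0.98, 0.0], [0.006, -0.001, -1.0]]
ft_force: [0.7, 0.5, -0.0]
grip_width: 0.0416
gripper_force: 20.7
[ 0.54211514 -0.20739172] [ 0.2743  0.4945  0.0183 -0.0016 -0.0059  0.0828]
```

```bash
python3 -m handwheel '[[0.02,0.04,0,0,0,0.01],[0.06,0.11,0,0,0,0.02],[0.1,0.18,0,0,0,0.04],[0.14,0.25,0,0,0,0.05],[0.18,0.33,0,0,0,0.06],[0.22,0.4,0,0,0,0.07],[0.26,0.46,0.01,0,0,0.08],[0.274,0.494,0.018,0,-0.004,0.083],[0.274,0.494,0.018,0,-0.004,0.083],[0.274,0.494,0.018,0,-0.004,0.083]]'; python3 place.py .0305
python3 - <<'E'
from h import *
shot('wrist','w3.png')
im=cv2.imread('pics/w3.png')
E
```

```text
time_s: 6.3
tcp_pos: [0.5394, -0.2054, 0.1857]
tcp_rot: [[0.96, -0.281, -0.007], [-0.281, -0.96, 0.004], [-0.008, -0.002, -1.0]]
ft_force: [0.1, -0.7, -0.8]
grip_width: 0.0412
gripper_force: 20.7
[ 0.54211514 -0.20739172] [ 0.0087  0.0029  0.3104 -0.0018  0.0073  0.0012]
```

View pics/w3.png

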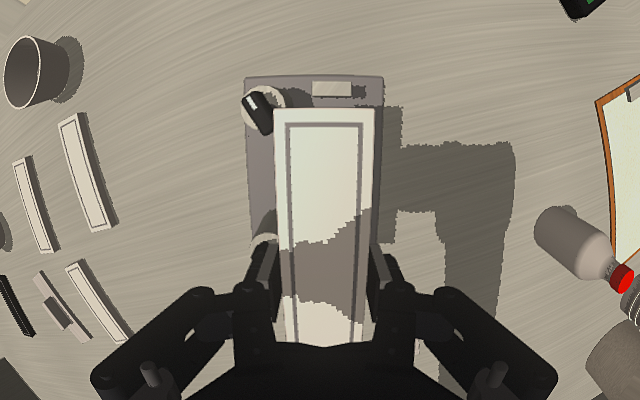

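The held board is over the cradle, grooves up, with the end stop at (332,88) ahead of it and the far knob at (258,110) to its left. I'll lower it.

```bash
python3 -m handwheel '[[0.006,0.002,0.04,0,0.002,0],[0.006,0.002,0.1,0,0.004,0],[0.006,0.002,0.16,0,0.004,0],[0.006,0.002,0.22,0,0.004,0],[0.006,0.002,0.27,0,0.004,0],[0.006,0.002,0.295,0,0.004,0],[0.006,0.002,0.305,0,0.004,0],[0.006,0.002,0.31,0,0.004,0],[0.006,0.002,0.31,0,0.004,0]]'
```

```text
time_s: 7.25
tcp_pos: [0.5431, -0.209, 0.0331]
tcp_rot: [[0.959, -0.282, 0.002], [-0.282, -0.959, -0.001], [0.002, 0.0, -1.0]]
ft_force: [0.1, 0.3, -1.4]
grip_width: 0.0416
gripper_force: 20.7
```

Not yet in contact, so I'll lower 3.5 mm more, release to about 0.75 and lift.

```bash
python3 -m handwheel '[[0,0.0,0.003,0,0,0],[0,0.0,0.006,0,0,0],[0,0,0.007,0,0,0],[0,0,0.007,0,0,0]]' && python3 -m handwheel '[[0,0,0,0,0,0],[0,0,0,0,0,0],[0,0,0,0,0,0],[0,0,0,0,0,0]]' 1 && python3 -m handwheel '[[0,0,-0.04,0,0,0],[0,0,-0.12,0,0,0],[0,0,-0.2,0,0,0],[0,0,-0.28,0,0,0],[0,0,-0.35,0,0,0],[0,0,-0.35,0,0,0]]'
python3 - <<'E'
from h import *
print(rows((.454,.182,.20),5))
E
```

```text
time_s: 7.65
tcp_pos: [0.5426, -0.2094, 0.0292]
tcp_rot: [[0.959, -0.283, 0.001], [-0.283, -0.959, -0.001], [0.001, 0.0, -1.0]]
ft_force: [-0.4, 1.0, 3.2]
grip_width: 0.0415
gripper_force: 22.8
time_s: 8.05
tcp_pos: [0.5421, -0.2091, 0.0283]
tcp_rot: [[0.959, -0.282, -0.0], [-0.282, -0.959, -0.0], [-0.0, 0.0, -1.0]]
ft_force: [0.7, 0.2, 0.6]
grip_width: 0.0854
gripper_force: 0.0
time_s: 8.65
tcp_pos: [0.5459, -0.21, 0.2099]
tcp_rot: [[0.959, -0.282, 0.012], [-0.282, -0.959, -0.004], [0.013, 0.001, -1.0]]
ft_force: [0.7, 0.5, 0.5]
grip_width: 0.0853
gripper_force: 0.0
[-0.3979 -0.7001  0.014   0.0031 -0.0118 -0.3567]
```

```bash
python3 -c "
from h import *
im,T=shot('wrist','w4.png');np.savez('pics/w4.npz',p=T[0],r=T[1])"
python3 -m handwheel '[[-0.4,-0.7,0.014,0,-0.005,-0.357],[-0.4,-0.7,0.014,0,-0.005,-0.357],[-0.4,-0.7,0.014,0,-0.005,-0.357],[-0.4,-0.7,0.014,0,-0.005,-0.357],[-0.4,-0.7,0.014,0,-0.005,-0.357],[-0.4,-0.7,0.014,0,-0.005,-0.357],[-0.4,-0.7,0.014,0,-0.005,-0.357],[-0.4,-0.7,0.014,0,-0.005,-0.357],[-0.4,-0.7,0.014,0,-0.005,-0.357],[-0.4,-0.7,0.014,0,-0.005,-0.357],[-0.4,-0.7,0.014,0,-0.005,-0.357]]'
cat > blob.py <<'E'
from h import *
import sys
def blobs(im,T,z,xmax=640,ths=(140,155,170)):
    out=[]
    for th in ths:
        m=(im.min(2)>th).astype(np.uint8);n,l,st,cc=cv2.connectedComponentsWithStats(m)
        for i in range(1,n):
            if 700<st[i,4]<30000:
                cs=cv2.findContours((l==i).astype(np.uint8),cv2.RETR_EXTERNAL,cv2.CHAIN_APPROX_NONE)[0][0][:,0]
                r=cv2.minAreaRect(onz('wrist',cs,z,T)[:,:2].astype(np.float32))
                if .12<max(r[1])<.16 and min(r[1])<.05:
                    yaw=r[2] if r[1][0]>r[1][1] else r[2]-90
                    out.append((th,np.round(r[0],4),np.round(r[1],3),round(yaw,1)))
    return out
E
python3 - <<'E'
from blob import *
z=np.load('pics/w4.npz')
for b in blobs(cv2.imread('pics/w4.png'),(z['p'],z['r']),.026): print('cradle',b)
im,T=shot('wrist','w5.png')
for b in blobs(im,T,.014): print(b)
print(rows((.454,.182,.017),5))
E
```

```text
time_s: 9.8
tcp_pos: [0.4491, 0.1812, 0.1952]
tcp_rot: [[0.996, 0.086, -0.007], [0.086, -0.996, -0.002], [-0.007, 0.001, -1.0]]
ft_force: [0.4, -0.3, -0.1]
grip_width: 0.0856
gripper_force: 0.0
cradle (140, array([ 0.5438, -0.2102]), array([0.029, 0.133]), -16.1)
cradle (155, array([ 0.5438, -0.2101]), array([0.028, 0.133]), -16.5)
cradle (155, array([0.6357, 0.0677]), array([0.04 , 0.145]), -4.5)
cradle (155, array([0.6314, 0.207 ]), array([0.041, 0.145]), -8.7)
cradle (170, array([ 0.5438, -0.2102]), array([0.028, 0.133]), -16.4)
cradle (170, array([0.6357, 0.0678]), array([0.026, 0.128]), -4.5)
cradle (170, array([0.6311, 0.2068]), array([0.04 , 0.144]), -8.4)
(140, array([0.456 , 0.3034]), array([0.147, 0.041]), 13.0)
(140, array([0.4544, 0.1823]), array([0.149, 0.042]), 5.1)
(140, array([0.4547, 0.1823]), array([0.133, 0.028]), 5.0)
(140, array([0.2771, 0.2243]), array([0.141, 0.041]), 1.3)
(140, array([ 0.2917, -0.1853]), array([0.147, 0.043]), 85.8)
(155, array([0.4564, 0.3032]), array([0.145, 0.04 ]), 12.9)
(155, array([0.4545, 0.1823]), array([0.149, 0.042]), 5.2)
(155, array([0.4547, 0.1823]), array([0.133, 0.028]), 4.6)
(170, array([0.455 , 0.1826]), array([0.148, 0.041]), 5.0)
(170, array([0.4547, 0.182 ]), array([0.133, 0.027]), 5.2)
[ 0.0116 -0.0021  0.3568  0.0008  0.0065 -0.0031]
```

```bash
sed -i 's/dx=-.005,dy=.005/dx=-.004,dy=.004/' place.py; python3 -m handwheel '[[0.01,-0.002,0.1,0,0.003,0],[0.01,-0.002,0.2,0,0.003,0],[0.01,-0.002,0.3,0,0.003,0],[0.01,-0.002,0.34,0,0.003,0],[0.01,-0.002,0.355,0,0.003,0],[0.01,-0.002,0.355,0,0.003,0],[0.01,-0.002,0.355,0,0.003,0]]' && python3 -m handwheel '[[0,0,0,0,0,0],[0,0,0,0,0,0],[0,0,0,0,0,0],[0,0,0,0,0,0],[0,0,0,0,0,0],[0,0,0,0,0,0],[0,0,0,0,0,0]]' 0.3 20 && python3 -m handwheel '[[0,0,-0.04,0,0,0],[0,0,-0.1,0,0,0],[0,0,-0.18,0,0,0],[0,0,-0.26,0,0,0],[0,0,-0.33,0,0,0],[0,0,-0.36,0,0,0],[0,0,-0.36,0,0,0]]'; python3 place.py .19
```

```text
time_s: 10.55
tcp_pos: [0.4548, 0.1845, 0.0202]
tcp_rot: [[0.996, 0.086, 0.001], [0.086, -0.996, 0.001], [0.001, -0.001, -1.0]]
ft_force: [-1.4, -0.5, -0.3]
grip_width: 0.0855
gripper_force: 0.0
time_s: 11.25
tcp_pos: [0.4539, 0.1848, 0.0198]
tcp_rot: [[0.996, 0.087, -0.0], [0.087, -0.996, 0.001], [-0.0, -0.001, -1.0]]
ft_force: [-0.8, -1.0, 5.9]
grip_width: 0.0413
gripper_force: 21.5
time_s: 11.95
tcp_pos: [0.4549, 0.1855, 0.2013]
tcp_rot: [[0.996, 0.087, 0.003], [0.087, -0.996, 0.002], [0.003, -0.002, -1.0]]
ft_force: [0.3, -0.2, -1.9]
grip_width: 0.0413
gripper_force: 20.8
[ 0.54279211 -0.20863338] [ 0.106   0.8006  0.0213 -0.0025 -0.0029  0.357 ]
```

```bash
python3 -m handwheel '[[0.005,0.04,0,0,0,0.02],[0.015,0.1,0,0,0,0.06],[0.025,0.18,0,0,0,0.1],[0.035,0.26,0,0,0,0.14],[0.045,0.34,0,0,0,0.18],[0.055,0.42,0,0,0,0.22],[0.065,0.5,0,0,0,0.25],[0.075,0.58,0,0,0,0.28],[0.085,0.66,0,0,0,0.31],[0.095,0.73,0.01,0,0,0.34],[0.104,0.78,0.018,0,0,0.357],[0.106,0.8,0.02,0,0,0.357],[0.106,0.8,0.02,0,0,0.357],[0.106,0.8,0.02,0,0,0.357]]'; python3 place.py .047
```

```text
time_s: 13.35
tcp_pos: [0.5409, -0.2069, 0.1877]
tcp_rot: [[0.96, -0.28, -0.004], [-0.28, -0.96, 0.003], [-0.004, -0.002, -1.0]]
ft_force: [-0.2, 0.6, -1.5]
grip_width: 0.0415
gripper_force: 20.8
[ 0.54279211 -0.20863338] [ 0.0057  0.0028  0.2814 -0.0018  0.0041  0.0022]
```

```bash
python3 -m handwheel '[[0.005,0.002,0.04,0,0.002,0],[0.005,0.002,0.1,0,0.002,0],[0.005,0.002,0.16,0,0.002,0],[0.005,0.002,0.21,0,0.002,0],[0.005,0.002,0.25,0,0.002,0],[0.005,0.002,0.272,0,0.002,0],[0.005,0.002,0.281,0,0.002,0],[0.005,0.002,0.284,0,0.002,0],[0.005,0.002,0.285,0,0.002,0],[0.005,0.002,0.285,0,0.002,0],[0.005,0.002,0.285,0,0.002,0]]'
```

```text
time_s: 14.45
tcp_pos: [0.5437, -0.2111, 0.0469]
tcp_rot: [[0.959, -0.283, 0.001], [-0.283, -0.959, -0.001], [0.002, 0.0, -1.0]]
ft_force: [0.3, -0.4, -1.0]
grip_width: 0.0414
gripper_force: 20.8
```

```bash
python3 -m handwheel '[[0,0,0.002,0,0,0],[0,0,0.004,0,0,0],[0,0,0.004,0,0,0],[0,0,0.004,0,0,0]]' && python3 -m handwheel '[[0,0,0,0,0,0],[0,0,0,0,0,0],[0,0,0,0,0,0],[0,0,0,0,0,0]]' 1 && python3 -m handwheel '[[0,0,-0.04,0,0,0],[0,0,-0.12,0,0,0],[0,0,-0.2,0,0,0],[0,0,-0.28,0,0,0],[0,0,-0.31,0,0,0],[0,0,-0.31,0,0,0],[0,0,-0.31,0,0,0]]'
python3 - <<'E'
from blob import *
im,T=shot('wrist','w6.png')
for z in (.026,.04):
  for b in blobs(im,T,z): print(z,b)
print(rows((.6363,.0793,.19),-4.4))
E
```

```text
time_s: 14.85
tcp_pos: [0.5437, -0.2111, 0.0459]
tcp_rot: [[0.959, -0.283, 0.001], [-0.283, -0.959, -0.001], [0.001, 0.0, -1.0]]
ft_force: [-2.7, 1.1, 9.1]
grip_width: 0.0412
gripper_force: 21.7
time_s: 15.25
tcp_pos: [0.543, -0.2109, 0.0437]
tcp_rot: [[0.959, -0.282, -0.0], [-0.282, -0.959, 0.0], [-0.0, -0.0, -1.0]]
ft_force: [-0.1, -0.0, 0.2]
grip_width: 0.0857
gripper_force: 0.0
time_s: 15.95
tcp_pos: [0.5426, -0.2108, 0.1981]
tcp_rot: [[0.959, -0.282, -0.001], [-0.282, -0.959, 0.0], [-0.001, 0.0, -1.0]]
ft_force: [0.1, 0.2, -0.9]
grip_width: 0.0856
gripper_force: 0.0
0.026 (140, array([ 0.5406, -0.2106]), array([0.044, 0.156]), -16.4)
0.026 (155, array([ 0.5405, -0.2105]), array([0.044, 0.157]), -16.2)
0.026 (155, array([ 0.5404, -0.2107]), array([0.03 , 0.139]), -16.3)
0.026 (155, array([0.6358, 0.0667]), array([0.04 , 0.144]), -4.5)
0.026 (155, array([0.6312, 0.2053]), array([0.04 , 0.144]), -8.3)
0.026 (170, array([ 0.5401, -0.2104]), array([0.044, 0.156]), -16.2)
0.026 (170, array([ 0.5404, -0.2108]), array([0.029, 0.139]), -16.3)
0.026 (170, array([0.636 , 0.0668]), array([0.026, 0.128]), -4.5)
0.026 (170, array([0.6315, 0.2052]), array([0.039, 0.143]), -8.3)
0.04 (140, array([ 0.5442, -0.2116]), array([0.042, 0.149]), -16.4)
0.04 (155, array([ 0.5442, -0.2115]), array([0.042, 0.149]), -16.2)
0.04 (155, array([ 0.5441, -0.2118]), array([0.028, 0.133]), -16.3)
0.04 (155, array([0.635 , 0.0525]), array([0.038, 0.137]), -4.5)
0.04 (155, array([0.6306, 0.1845]), array([0.038, 0.137]), -8.3)
0.04 (170, array([ 0.5438, -0.2114]), array([0.042, 0.148]), -16.2)
0.04 (170, array([ 0.5441, -0.2118]), array([0.028, 0.133]), -16.3)
0.04 (170, array([0.6351, 0.0526]), array([0.025, 0.122]), -4.5)
0.04 (170, array([0.6308, 0.1845]), array([0.038, 0.136]), -8.3)
[ 1.720e-02 -6.095e-01  1.420e-02 -4.000e-04  3.300e-03 -2.001e-01]
```

```bash
sed -i 's/dx=-.004,dy=.004/dx=-.004,dy=.0055/' place.py; python3 -m handwheel '[[0.017,-0.61,0.01,0,0,-0.2],[0.017,-0.61,0.01,0,0,-0.2],[0.017,-0.61,0.01,0,0,-0.2],[0.017,-0.61,0.01,0,0,-0.2],[0.017,-0.61,0.01,0,0,-0.2],[0.017,-0.61,0.01,0,0,-0.2],[0.017,-0.61,0.01,0,0,-0.2],[0.017,-0.61,0.01,0,0,-0.2],[0.017,-0.61,0.01,0,0,-0.2],[0.017,-0.61,0.01,0,0,-0.2]]'
python3 - <<'E'
from blob import *
im,T=shot('wrist','w7.png')
for b in blobs(im,T,.014): print(b)
print(rows((.6363,.0793,.017),-4.4))
E
```

```text
time_s: 17.0
tcp_pos: [0.6371, 0.0761, 0.193]
tcp_rot: [[0.997, -0.081, -0.002], [-0.081, -0.997, -0.002], [-0.002, 0.002, -1.0]]
ft_force: [0.1, -0.4, -0.6]
grip_width: 0.0853
gripper_force: 0.0
(140, array([ 0.7572, -0.1243]), array([0.158, 0.013]), 89.6)
(140, array([0.637 , 0.0799]), array([0.043, 0.15 ]), -3.8)
(140, array([0.6371, 0.0793]), array([0.028, 0.133]), -4.5)
(140, array([ 0.6884, -0.0757]), array([0.012, 0.144]), -89.7)
(140, array([0.6322, 0.224 ]), array([0.028, 0.134]), -8.4)
(155, array([0.6368, 0.0797]), array([0.041, 0.149]), -4.3)
(155, array([0.6371, 0.0793]), array([0.028, 0.133]), -4.5)
(155, array([0.6319, 0.2242]), array([0.041, 0.149]), -8.3)
(155, array([0.6323, 0.2241]), array([0.028, 0.134]), -8.5)
(155, array([ 0.5173, -0.236 ]), array([0.03 , 0.124]), -16.2)
(170, array([0.6373, 0.0793]), array([0.041, 0.148]), -4.3)
(170, array([0.6377, 0.0793]), array([0.027, 0.132]), -4.1)
(170, array([0.6321, 0.224 ]), array([0.041, 0.149]), -8.2)
(170, array([0.6323, 0.224 ]), array([0.027, 0.134]), -8.2)
(170, array([ 0.5169, -0.236 ]), array([0.029, 0.123]), -16.1)
[-0.002  -0.0064  0.3528  0.0018  0.0009 -0.0037]
```

```bash
python3 -m handwheel '[[0,-0.007,0.1,0,0,-0.003],[0,-0.007,0.2,0,0,-0.003],[0,-0.007,0.3,0,0,-0.003],[0,-0.007,0.34,0,0,-0.003],[0,-0.007,0.353,0,0,-0.003],[0,-0.007,0.353,0,0,-0.003],[0,-0.007,0.353,0,0,-0.003]]' && python3 -m handwheel '[[0,0,0,0,0,0],[0,0,0,0,0,0],[0,0,0,0,0,0],[0,0,0,0,0,0],[0,0,0,0,0,0],[0,0,0,0,0,0],[0,0,0,0,0,0]]' 0.3 20 && python3 -m handwheel '[[0,0,-0.04,0,0,0],[0,0,-0.1,0,0,0],[0,0,-0.18,0,0,0],[0,0,-0.26,0,0,0],[0,0,-0.33,0,0,0],[0,0,-0.36,0,0,0],[0,0,-0.36,0,0,0]]'; python3 place.py .20
```

```text
time_s: 17.75
tcp_pos: [0.6395, 0.0825, 0.0196]
tcp_rot: [[0.997, -0.075, 0.004], [-0.075, -0.997, 0.001], [0.004, -0.001, -1.0]]
ft_force: [-0.1, -0.3, 0.9]
grip_width: 0.085
gripper_force: 0.0
time_s: 18.45
tcp_pos: [0.6384, 0.0828, 0.0186]
tcp_rot: [[0.997, -0.074, 0.002], [-0.074, -0.997, -0.0], [0.002, -0.0, -1.0]]
ft_force: [-0.2, -1.3, 4.7]
grip_width: 0.0415
gripper_force: 21.6
time_s: 19.15
tcp_pos: [0.6392, 0.0835, 0.2003]
tcp_rot: [[0.997, -0.074, 0.006], [-0.074, -0.997, 0.001], [0.005, -0.002, -1.0]]
ft_force: [0.1, -0.1, -1.7]
grip_width: 0.0415
gripper_force: 20.9
[ 0.54321562 -0.20719441] [-0.1486  0.5939 -0.0012 -0.0021 -0.005   0.203 ]
```

```bash
python3 -m handwheel '[[-0.01,0.03,0,0,0,0.01],[-0.025,0.1,0,0,0,0.03],[-0.045,0.18,0,0,0,0.06],[-0.065,0.26,0,0,0,0.09],[-0.085,0.34,0,0,0,0.12],[-0.105,0.42,0,0,0,0.15],[-0.125,0.5,0,0,0,0.18],[-0.14,0.56,0,0,0,0.2],[-0.148,0.592,0,0,-0.003,0.203],[-0.148,0.594,0,0,-0.003,0.203],[-0.148,0.594,0,0,-0.003,0.203],[-0.148,0.594,0,0,-0.003,0.203]]'; python3 place.py .0598
```

```text
time_s: 20.35
tcp_pos: [0.5428, -0.2047, 0.1971]
tcp_rot: [[0.961, -0.278, -0.003], [-0.278, -0.961, 0.003], [-0.004, -0.002, -1.0]]
ft_force: [-0.3, 0.3, -1.3]
grip_width: 0.0414
gripper_force: 20.8
[ 0.54321562 -0.20719441] [ 0.0032  0.0051  0.2746 -0.0019  0.0036  0.0042]
```

```bash
python3 -m handwheel '[[0.002,0,0.04,0,0.002,0.002],[0.002,0,0.1,0,0.002,0.002],[0.002,0,0.16,0,0.002,0.002],[0.002,0,0.21,0,0.002,0.002],[0.002,0,0.25,0,0.002,0.002],[0.002,0,0.268,0,0.002,0.002],[0.002,0,0.276,0,0.002,0.002],[0.002,0,0.279,0,0.002,0.002],[0.002,0,0.281,0,0.002,0.002],[0.002,0,0.281,0,0.002,0.002],[0.002,0,0.281,0,0.002,0.002]]'
```

```text
time_s: 21.45
tcp_pos: [0.5438, -0.2076, 0.0585]
tcp_rot: [[0.959, -0.284, 0.002], [-0.284, -0.959, -0.0], [0.002, -0.0, -1.0]]
ft_force: [0.5, 2.4, 6.2]
grip_width: 0.0414
gripper_force: 21.6
```

Contact with 6 N. I'll release.

```bash
python3 -m handwheel '[[0,0,0,0,0,0],[0,0,0,0,0,0],[0,0,0,0,0,0],[0,0,0,0,0,0]]' 1 && python3 -m handwheel '[[0,0,-0.04,0,0,0],[0,0,-0.12,0,0,0],[0,0,-0.2,0,0,0],[0,0,-0.26,0,0,0],[0,0,-0.29,0,0,0],[0,0,-0.29,0,0,0],[0,0,-0.29,0,0,0]]'
python3 - <<'E'
from blob import *
im,T=shot('wrist','w8.png')
for b in blobs(im,T,.054,ths=(150,)): print(b)
print(rows((.632,.224,.19),-8.4))
E
```

```text
time_s: 21.85
tcp_pos: [0.5422, -0.2086, 0.0566]
tcp_rot: [[0.959, -0.285, -0.002], [-0.285, -0.959, -0.0], [-0.002, 0.001, -1.0]]
ft_force: [-0.1, 0.7, 0.5]
grip_width: 0.0854
gripper_force: 0.0
time_s: 22.55
tcp_pos: [0.5422, -0.2082, 0.2012]
tcp_rot: [[0.959, -0.285, -0.002], [-0.285, -0.959, 0.0], [-0.002, 0.001, -1.0]]
ft_force: [-0.5, 0.1, 0.1]
grip_width: 0.0854
gripper_force: 0.0
(150, array([0.8964, 0.1112]), array([0.121, 0.038]), 53.5)
(150, array([ 0.7515, -0.0883]), array([0.148, 0.018]), 89.6)
(150, array([ 0.544 , -0.2082]), array([0.043, 0.152]), -17.1)
(150, array([ 0.5427, -0.2079]), array([0.029, 0.133]), -16.4)
[-7.270e-02 -8.798e-01  2.070e-02  1.000e-04  3.800e-03 -1.356e-01]
```

```bash
python3 -m handwheel '[[-0.073,-0.88,0.01,0,0,-0.135],[-0.073,-0.88,0.01,0,0,-0.135],[-0.073,-0.88,0.01,0,0,-0.135],[-0.073,-0.88,0.01,0,0,-0.135],[-0.073,-0.88,0.01,0,0,-0.135],[-0.073,-0.88,0.01,0,0,-0.135],[-0.073,-0.88,0.01,0,0,-0.135],[-0.073,-0.88,0.01,0,0,-0.135],[-0.073,-0.88,0.01,0,0,-0.135],[-0.073,-0.88,0.01,0,0,-0.135],[-0.073,-0.88,0.01,0,0,-0.135],[-0.073,-0.88,0.01,0,0,-0.135],[-0.073,-0.88,0.01,0,0,-0.135]]'
python3 - <<'E'
from blob import *
im,T=shot('wrist','w9.png');np.savez('pics/w9.npz',p=T[0],r=T[1])
for b in blobs(im,T,.014,ths=(150,)): print(b)
for b in blobs(im,T,.008,ths=(130,140)): print('.008',b)
print(rows((.632,.224,.017),-8.4))
E
```

```text
time_s: 23.9
tcp_pos: [0.6332, 0.2212, 0.1962]
tcp_rot: [[0.989, -0.15, -0.002], [-0.15, -0.989, -0.002], [-0.001, 0.002, -1.0]]
ft_force: [-0.5, 0.5, 0.4]
grip_width: 0.0852
gripper_force: 0.0
(150, array([0.6325, 0.2246]), array([0.042, 0.149]), -8.2)
(150, array([0.6321, 0.224 ]), array([0.028, 0.134]), -8.2)
(150, array([0.4714, 0.3063]), array([0.122, 0.04 ]), 13.2)
.008 (130, array([0.631 , 0.2243]), array([0.029, 0.137]), -8.1)
.008 (140, array([0.6305, 0.2244]), array([0.029, 0.136]), -8.4)
[-0.0027 -0.0051  0.359   0.0017  0.0011 -0.0034]
```

View pics/w9.png

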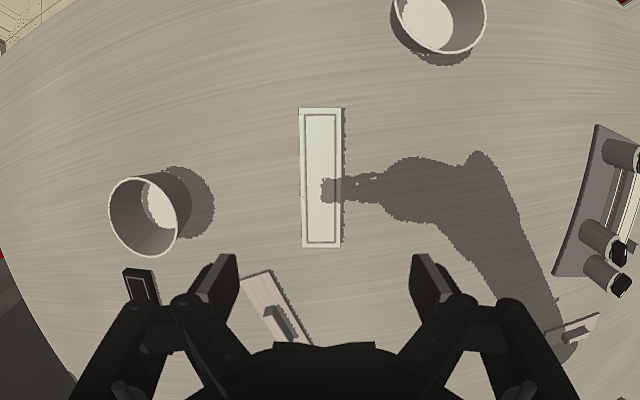

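The last board is at (321,177), clear of both tubs at (150,215) and (438,20). The lid is at (275,310). I'll descend and grip.

```bash
python3 -m handwheel '[[-0.003,-0.002,0.1,0,0,-0.002],[-0.003,-0.002,0.2,0,0,-0.002],[-0.003,-0.002,0.3,0,0,-0.002],[-0.003,-0.002,0.34,0,0,-0.002],[-0.003,-0.002,0.357,0,0,-0.002],[-0.003,-0.002,0.359,0,0,-0.002],[-0.003,-0.002,0.359,0,0,-0.002]]' && python3 -m handwheel '[[0,0,0,0,0,0],[0,0,0,0,0,0],[0,0,0,0,0,0],[0,0,0,0,0,0],[0,0,0,0,0,0],[0,0,0,0,0,0],[0,0,0,0,0,0]]' 0.3 20 && python3 -m handwheel '[[0,0,-0.04,0,0,0],[0,0,-0.1,0,0,0],[0,0,-0.18,0,0,0],[0,0,-0.26,0,0,0],[0,0,-0.33,0,0,0],[0,0,-0.36,0,0,0],[0,0,-0.36,0,0,0]]'; python3 place.py .20
```

```text
time_s: 24.65
tcp_pos: [0.6329, 0.2254, 0.0193]
tcp_rot: [[0.989, -0.145, 0.002], [-0.145, -0.989, 0.001], [0.002, -0.002, -1.0]]
ft_force: [-0.0, 0.2, 0.8]
grip_width: 0.0853
gripper_force: 0.0
time_s: 25.35
tcp_pos: [0.632, 0.2256, 0.0186]
tcp_rot: [[0.99, -0.144, 0.001], [-0.144, -0.99, 0.001], [0.001, -0.001, -1.0]]
ft_force: [-0.5, -0.5, 5.7]
grip_width: 0.0417
gripper_force: 21.8
time_s: 26.05
tcp_pos: [0.6328, 0.2261, 0.2002]
tcp_rot: [[0.989, -0.145, 0.004], [-0.145, -0.989, 0.002], [0.004, -0.003, -1.0]]
ft_force: [-0.3, -1.0, -0.7]
grip_width: 0.0412
gripper_force: 21.1
[ 0.54321562 -0.20719441] [-0.052   0.8835 -0.0022 -0.0029 -0.0032  0.1348]
```

```bash
python3 -m handwheel '[[-0.002,0.03,0,0,0,0.01],[-0.006,0.1,0,0,0,0.02],[-0.01,0.18,0,0,0,0.03],[-0.015,0.26,0,0,0,0.04],[-0.02,0.34,0,0,0,0.05],[-0.025,0.42,0,0,0,0.06],[-0.03,0.5,0,0,0,0.07],[-0.035,0.58,0,0,0,0.085],[-0.04,0.66,0,0,0,0.1],[-0.045,0.74,0,0,0,0.11],[-0.05,0.81,0,0,0,0.12],[-0.052,0.86,0,0,0,0.13],[-0.052,0.883,0,0,0,0.135],[-0.052,0.883,0,0,0,0.135],[-0.052,0.883,0,0,0,0.135],[-0.052,0.883,0,0,0,0.135]]'; python3 place.py .0732
```

```text
time_s: 27.65
tcp_pos: [0.5425, -0.205, 0.1971]
tcp_rot: [[0.96, -0.279, -0.001], [-0.279, -0.96, 0.002], [-0.002, -0.002, -1.0]]
ft_force: [0.1, 0.1, -1.1]
grip_width: 0.0414
gripper_force: 21.1
[ 0.54321562 -0.20719441] [ 0.0032  0.0042  0.2479 -0.0015  0.0018  0.0036]
```

```bash
python3 -m handwheel '[[0.002,0,0.04,0,0.001,0.002],[0.002,0,0.1,0,0.001,0.002],[0.002,0,0.16,0,0.001,0.002],[0.002,0,0.2,0,0.001,0.002],[0.002,0,0.23,0,0.001,0.002],[0.002,0,0.243,0,0.001,0.002],[0.002,0,0.249,0,0.001,0.002],[0.002,0,0.252,0,0.001,0.002],[0.002,0,0.254,0,0.001,0.002],[0.002,0,0.254,0,0.001,0.002],[0.002,0,0.254,0,0.001,0.002]]'
```

```text
time_s: 28.75
tcp_pos: [0.5439, -0.2074, 0.0725]
tcp_rot: [[0.959, -0.284, 0.002], [-0.284, -0.959, -0.0], [0.002, -0.0, -1.0]]
ft_force: [-1.6, 2.5, 5.8]
grip_width: 0.0413
gripper_force: 21.9
```

```bash
python3 -m handwheel '[[0,0,0,0,0,0],[0,0,0,0,0,0],[0,0,0,0,0,0],[0,0,0,0,0,0]]' 1 && python3 -m handwheel '[[0,0,-0.04,0,0,0],[0,0,-0.12,0,0,0],[0,0,-0.2,0,0,0],[0,0,-0.25,0,0,0],[0,0,-0.27,0,0,0],[0,0,-0.27,0,0,0],[0,0,-0.27,0,0,0]]'
python3 - <<'E'
from blob import *
im,T=shot('wrist','w10.png');np.savez('pics/w10.npz',p=T[0],r=T[1])
for b in blobs(im,T,.068,ths=(130,150,170)): print(b)
print(rows((.40,.27,.21),13))
E
```

```text
time_s: 29.15
tcp_pos: [0.5428, -0.2084, 0.0704]
tcp_rot: [[0.959, -0.285, -0.0], [-0.285, -0.959, -0.001], [0.0, 0.001, -1.0]]
ft_force: [-0.6, 0.3, 0.4]
grip_width: 0.0851
gripper_force: 0.0
time_s: 29.85
tcp_pos: [0.5418, -0.208, 0.2037]
tcp_rot: [[0.959, -0.285, -0.003], [-0.285, -0.959, 0.001], [-0.003, 0.0, -1.0]]
ft_force: [-0.8, 0.0, -0.1]
grip_width: 0.0852
gripper_force: 0.0
(130, array([ 0.5449, -0.2081]), array([0.042, 0.15 ]), -16.5)
(150, array([ 0.5455, -0.2082]), array([0.042, 0.149]), -16.7)
(170, array([ 0.545 , -0.2082]), array([0.042, 0.148]), -16.7)
[-0.5433 -0.8357 -0.0115 -0.0009  0.0041 -0.4922]
```

```bash
python3 -m handwheel '[[-0.54,-0.83,-0.01,0,0,-0.49],[-0.54,-0.83,-0.01,0,0,-0.49],[-0.54,-0.83,-0.01,0,0,-0.49],[-0.54,-0.83,-0.01,0,0,-0.49],[-0.54,-0.83,-0.01,0,0,-0.49],[-0.54,-0.83,-0.01,0,0,-0.49],[-0.54,-0.83,-0.01,0,0,-0.49],[-0.54,-0.83,-0.01,0,0,-0.49],[-0.54,-0.83,-0.01,0,0,-0.49],[-0.54,-0.83,-0.01,0,0,-0.49],[-0.54,-0.83,-0.01,0,0,-0.49],[-0.54,-0.83,-0.01,0,0,-0.49],[-0.54,-0.83,-0.01,0,0,-0.49],[-0.54,-0.83,-0.01,0,0,-0.49]]'
python3 - <<'E'
from blob import *
im,T=shot('wrist','w11.png');np.savez('pics/w11.npz',p=T[0],r=T[1])
for b in blobs(im,T,.008,ths=(110,120,130,140,150)): print(b)
E
```

```text
time_s: 31.3
tcp_pos: [0.4027, 0.2645, 0.2095]
tcp_rot: [[0.976, 0.219, -0.001], [0.219, -0.976, -0.002], [-0.002, 0.002, -1.0]]
ft_force: [0.4, -0.4, -0.0]
grip_width: 0.0857
gripper_force: 0.0
(140, array([0.2693, 0.2239]), array([0.15 , 0.044]), 0.7)
(140, array([ 0.2883, -0.193 ]), array([0.15 , 0.042]), 85.4)
(150, array([0.4545, 0.3056]), array([0.149, 0.041]), 12.9)
(150, array([0.2694, 0.2251]), array([0.15 , 0.042]), 1.2)
```

View pics/w11.png

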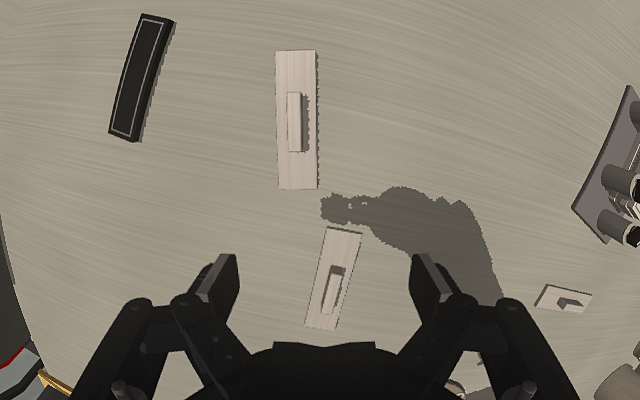

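The nearer view shows three lid-like plates, at (297,120), (334,280) and (564,298). The farthest left is the one at (297,120), rib up at (295,122), at world (0.4545, 0.3056). I'll go above it and grip the rib.

Run:
```python
from h import *
z=np.load('pics/w11.npz');T=(z['p'],z['r'])
a=np.radians(12.9);c=np.array([.4545,.3056]);R2=np.array([[np.cos(a),-np.sin(a)],[np.sin(a),np.cos(a)]])
for zz in (.025,.031,.037):print(zz,[proj('wrist',np.r_[c+R2@np.array(p),zz],T)[0].round(1) for p in ((.03,.007),(.03,-.007),(-.03,-.007),(-.03,.007))])
print(rows((.4545,.3056,.032),12.9))
```

```text
0.025 [array([286.5,  91.6]), array([300.7,  91.3]), array([301.5, 151.1]), array([287.7, 151.3])]
0.031 [array([285.7,  91.4]), array([300.2,  91.1]), array([301.1, 152. ]), array([287. , 152.2])]
0.037 [array([285. ,  91.2]), array([299.8,  90.8]), array([300.7, 153. ]), array([286.3, 153.2])]
[ 0.1194 -0.0576  0.3553  0.0012  0.0012 -0.0038]
```

```bash
python3 -m handwheel '[[0.06,-0.03,0.05,0,0,0],[0.12,-0.056,0.1,0,0,0],[0.12,-0.056,0.18,0,0,0],[0.12,-0.056,0.26,0,0,0],[0.12,-0.056,0.32,0,0,0],[0.12,-0.056,0.346,0,0,0],[0.12,-0.056,0.353,0,0,0],[0.12,-0.056,0.353,0,0,0],[0.12,-0.056,0.353,0,0,0]]' && python3 -m handwheel '[[0,0,0,0,0,0],[0,0,0,0,0,0],[0,0,0,0,0,0]]' 0.4 60
```

```text
time_s: 32.25
tcp_pos: [0.4556, 0.3081, 0.0357]
tcp_rot: [[0.975, 0.222, 0.003], [0.222, -0.975, 0.002], [0.003, -0.001, -1.0]]
ft_force: [0.2, 0.3, 0.1]
grip_width: 0.0859
gripper_force: 0.0
time_s: 32.55
tcp_pos: [0.4546, 0.3074, 0.0345]
tcp_rot: [[0.975, 0.223, 0.001], [0.223, -0.975, 0.0], [0.001, -0.0, -1.0]]
ft_force: [-0.2, 0.3, 0.4]
grip_width: 0.044
gripper_force: 0.0
```

```bash
python3 -m handwheel '[[0,0.003,0.005,0,0,0],[0,0.003,0.006,0,0,0],[0,0.003,0.006,0,0,0]]' && python3 -m handwheel '[[0,0,0,0,0,0],[0,0,0,0,0,0],[0,0,0,0,0,0],[0,0,0,0,0,0],[0,0,0,0,0,0],[0,0,0,0,0,0]]' 0 60 && python3 -m handwheel '[[0,0,-0.03,0,0,0],[0,0,-0.08,0,0,0],[0,0,-0.16,0,0,0],[0,0,-0.24,0,0,0],[0,0,-0.31,0,0,0],[0,0,-0.34,0,0,0],[0,0,-0.34,0,0,0]]'; python3 place.py .20
```

```text
time_s: 32.85
tcp_pos: [0.4544, 0.3054, 0.0305]
tcp_rot: [[0.975, 0.223, -0.001], [0.223, -0.975, -0.001], [-0.001, 0.001, -1.0]]
ft_force: [0.0, -0.3, 0.3]
grip_width: 0.0343
gripper_force: 0.0
time_s: 33.45
tcp_pos: [0.4546, 0.3059, 0.0309]
tcp_rot: [[0.975, 0.223, 0.0], [0.223, -0.975, -0.0], [0.0, 0.0, -1.0]]
ft_force: [-0.7, -0.3, 0.2]
grip_width: 0.0126
gripper_force: 61.3
time_s: 34.15
tcp_pos: [0.4556, 0.307, 0.2041]
tcp_rot: [[0.975, 0.223, 0.005], [0.223, -0.975, 0.003], [0.005, -0.002, -1.0]]
ft_force: [0.3, -0.5, -2.9]
grip_width: 0.0122
gripper_force: 60.8
[ 0.54321562 -0.20719441] [-0.0585  1.0416  0.0062 -0.0029 -0.0047  0.488 ]
```

```bash
python3 -m handwheel '[[-0.002,0.03,0,0,0,0.01],[-0.005,0.09,0,0,0,0.04],[-0.01,0.17,0,0,0,0.08],[-0.015,0.25,0,0,0,0.12],[-0.02,0.33,0,0,0,0.16],[-0.025,0.41,0,0,0,0.2],[-0.03,0.49,0,0,0,0.24],[-0.035,0.57,0,0,0,0.28],[-0.04,0.65,0,0,0,0.32],[-0.045,0.73,0,0,0,0.36],[-0.05,0.81,0,0,0,0.4],[-0.054,0.88,0,0,0,0.44],[-0.056,0.94,0,0,0,0.47],[-0.058,0.98,0,0,0,0.488],[-0.058,1,0,0,0,0.488],[-0.058,1,0,0,0,0.488],[-0.058,1,0,0,0,0.488]]'; python3 place.py .10;  python3 - <<'E'
from h import *
shot('wrist','w12.png')
E
```

```text
time_s: 35.85
tcp_pos: [0.5375, -0.1859, 0.2005]
tcp_rot: [[0.96, -0.28, -0.001], [-0.28, -0.96, 0.002], [-0.002, -0.002, -1.0]]
ft_force: [-0.2, 0.2, -3.1]
grip_width: 0.0124
gripper_force: 60.7
[ 0.54321562 -0.20719441] [ 0.0232  0.0381  0.2009 -0.0015  0.0016  0.0024]
```

View pics/w12.png

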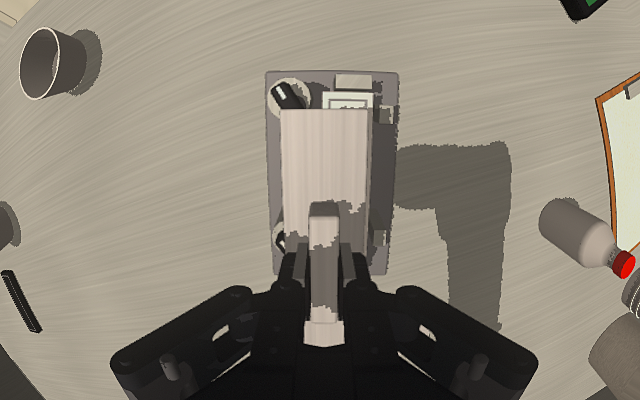

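The lid is held rib up, with the pile visible under it at (350,100). I'll lower it onto the pile.

```bash
python3 -m handwheel '[[0.01,0.015,0,0,0,0],[0.022,0.034,0,0,0,0.001],[0.022,0.034,0.03,0,0,0.001],[0.022,0.034,0.08,0,0,0.001],[0.022,0.034,0.13,0,0,0.001],[0.022,0.034,0.17,0,0,0.001],[0.022,0.034,0.19,0,0,0.001],[0.022,0.034,0.199,0,0,0.001],[0.022,0.034,0.203,0,0,0.001],[0.022,0.034,0.206,0,0,0.001],[0.022,0.034,0.206,0,0,0.001]]'
```

```text
time_s: 37.0
tcp_pos: [0.5444, -0.2079, 0.0991]
tcp_rot: [[0.959, -0.283, 0.002], [-0.283, -0.959, -0.001], [0.002, 0.001, -1.0]]
ft_force: [0.7, 0.4, -2.2]
grip_width: 0.0125
gripper_force: 60.9
```

Just about at contact. I'll lower 1 mm more, release to 0.45 and lift.

```bash
python3 -m handwheel '[[0,0,0.001,0,0,0],[0,0,0.002,0,0,0],[0,0,0.002,0,0,0]]' && python3 -m handwheel '[[0,0,0,0,0,0],[0,0,0,0,0,0],[0,0,0,0,0,0],[0,0,0,0,0,0]]' 0.5 && python3 -m handwheel '[[0,0,-0.03,0,0,0],[0,0,-0.1,0,0,0],[0,0,-0.18,0,0,0],[0,0,-0.24,0,0,0],[0,0,-0.28,0,0,0],[0,0,-0.28,0,0,0],[0,0,-0.28,0,0,0]]'
python3 - <<'E'
from blob import *
im,T=shot('wrist','w13.png');np.savez('pics/w13.npz',p=T[0],r=T[1])
for b in blobs(im,T,.076,ths=(120,130,140,150)): print(b)
E
```

```text
time_s: 37.3
tcp_pos: [0.5444, -0.2079, 0.099]
tcp_rot: [[0.959, -0.284, 0.002], [-0.284, -0.959, -0.002], [0.003, 0.001, -1.0]]
ft_force: [-1.7, -0.7, 5.1]
grip_width: 0.0125
gripper_force: 61.9
time_s: 37.7
tcp_pos: [0.5435, -0.2076, 0.0968]
tcp_rot: [[0.959, -0.283, -0.0], [-0.283, -0.959, -0.0], [-0.0, 0.0, -1.0]]
ft_force: [1.0, 0.6, -0.4]
grip_width: 0.0431
gripper_force: 0.0
time_s: 38.4
tcp_pos: [0.5434, -0.2075, 0.2366]
tcp_rot: [[0.959, -0.283, -0.0], [-0.283, -0.959, -0.0], [-0.0, 0.0, -1.0]]
ft_force: [-1.1, 0.6, 0.2]
grip_width: 0.0428
gripper_force: 0.0
(130, array([ 0.5451, -0.2084]), array([0.042, 0.149]), -16.5)
(140, array([ 0.5447, -0.2084]), array([0.042, 0.148]), -16.4)
(150, array([ 0.676 , -0.4007]), array([0.155, 0.017]), 89.9)
(150, array([ 0.5447, -0.2084]), array([0.042, 0.148]), -16.4)
(150, array([ 0.3581, -0.1568]), array([0.124, 0.027]), 86.2)
```

View pics/w13.png

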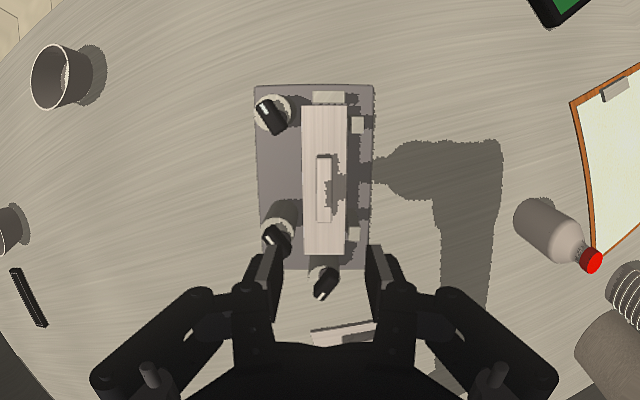

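The lid lies flush on the pile, in line with it. The knobs are at (268,117), (277,237) and (325,284). Next I'll work out the knob geometry.

Run:
```python
from h import *
from fit import Z
from place import C,Y,a
s=bot.observe();print(s['qpos'])
Rm=np.array([[np.cos(a),-np.sin(a)],[np.sin(a),np.cos(a)]])
def c1(x,y):return (x/3+255,y/3+25)
def c2(x,y):return ((x-390)/3+430,y/3+5)
K={'end':[(c1(200,570),c1(245,492)),(c2(657,514),c2(680,450)),(-.102,0)],'near':[(c1(72,372),c1(115,440)),(c2(578,323),c2(610,391)),(-.06,.048)],'far':[(c1(75,38),c1(112,118)),(c2(582,35),c2(617,101)),(.06,.048)]}
for k,v in K.items():
    for f,p in zip(('w1','w2'),v[:2]):
        w=onz('wrist',p,.095,Z[f]);d=w[0]-w[1];print(k,f,'world yaw',np.degrees(np.arctan2(d[1],d[0])).round(1),'len',np.linalg.norm(d).round(4),'axis',(w[1]+.375*d).round(4))
    P=[tri([(ray('wrist',v[0][i],Z['w1'])[0],ray('wrist',v[0][i],Z['w1'])[1][0]),(ray('wrist',v[1][i],Z['w2'])[0],ray('wrist',v[1][i],Z['w2'])[1][0])]) for i in (0,1)]
    print(' tri',P[0][0].round(4),P[1][0].round(4),'pred axis',C+Rm@np.array(v[2]))
im=cv2.imread('pics/w13.png');cv2.imwrite('pics/c13.png',np.hstack([cv2.resize(im[y:y+75,x:x+70],None,fx=5,fy=5,interpolation=cv2.INTER_CUBIC) for x,y in ((290,250),(245,200),)]))
```

```text
[ 0.5451232  -0.21356773] -16.52104598146764 dz -0.007483053072620299
[[-0.1, 1.6], [0.7, 2.2], [-0.5, -0.3], [-1.0, -0.6], [0.4, -1.2], [0.2, -0.0], [0.2, 1.4], [-3.9, -1.6], [-4.1, -0.5], [1.1, -0.4], [0.2, 0.3], [1.9, 0.3]]
[ 34.6702262   23.64143297 -22.06125562  82.08773519   8.9396777
  76.13499725 -94.34056775]
end w1 world yaw 135.7 len 0.0348 axis [ 0.4502 -0.1849  0.095 ]
end w2 world yaw 148.0 len 0.029 axis [ 0.4501 -0.1786  0.095 ]
 tri [ 0.4343 -0.1696  0.0941] [ 0.4553 -0.1936  0.082 ] pred axis [ 0.44764997 -0.18480117]
near w1 world yaw 14.9 len 0.0293 axis [ 0.502 -0.151  0.095]
near w2 world yaw 19.1 len 0.0313 axis [ 0.5024 -0.1478  0.095 ]
 tri [ 0.5194 -0.1452  0.0885] [ 0.4907 -0.1534  0.0922] pred axis [ 0.50149355 -0.15061244]
far w1 world yaw 7.8 len 0.0324 axis [ 0.6145 -0.1841  0.095 ]
far w2 world yaw 16.5 len 0.0294 axis [ 0.6153 -0.1798  0.095 ]
 tri [ 0.6355 -0.1807  0.0864] [ 0.6041 -0.1856  0.091 ] pred axis [ 0.61661123 -0.18449342]
```

View pics/c13.png

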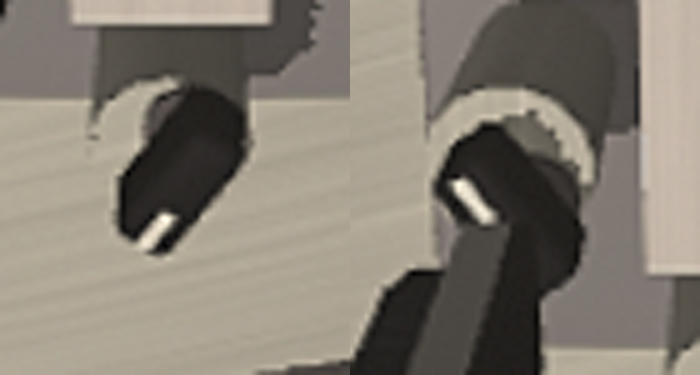

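Run:
```python
from h import *
print(rows((.4485,-.1848,.20),42))
z=np.load('pics/w13.npz');T=(z['p'],z['r'])
for p in (((318.6,299.6),(325,293)),((265.4,236.6),(273,244.4))):
    w=onz('wrist',p,.098,T);d=w[0]-w[1];print(w,np.degrees(np.arctan2(d[1],d[0])))
```

```text
[-1.934e-01  1.010e-02  7.170e-02 -9.000e-04  2.300e-03 -9.744e-01]
[[ 0.43438519 -0.17047131  0.098     ]
 [ 0.44066642 -0.1791983   0.098     ]] 125.74437268415693
[[ 0.51752559 -0.14321352  0.098     ]
 [ 0.50786595 -0.14743173  0.098     ]] 23.59011904981704
```

```bash
python3 -m handwheel '[[-0.194,0.01,0.05,0,0,-0.97],[-0.194,0.01,0.05,0,0,-0.97],[-0.194,0.01,0.05,0,0,-0.97],[-0.194,0.01,0.05,0,0,-0.97],[-0.194,0.01,0.05,0,0,-0.97],[-0.194,0.01,0.05,0,0,-0.97],[-0.194,0.01,0.05,0,0,-0.97],[-0.194,0.01,0.05,0,0,-0.97]]' && python3 -m handwheel '[[0,0,0,0,0,-1],[0,0,0,0,0,-1],[0,0,0,0,0,-1],[0,0,0,0,0,-1],[0,0,0,0,0,-1],[0,0,0,0,0,-1],[0,0,0,0,0,-1],[0,0,0,0,0,-1]]'; python3 -c "
from h import *
print(bot.observe()['qpos'],rows((.4478,-.1848,.14),130))"
```

```text
time_s: 39.25
tcp_pos: [0.4479, -0.1846, 0.2102]
tcp_rot: [[0.746, 0.665, -0.003], [0.665, -0.746, 0.001], [-0.002, -0.003, -1.0]]
ft_force: [-0.2, 0.0, -1.0]
grip_width: 0.0424
gripper_force: 0.0
time_s: 40.05
tcp_pos: [0.4483, -0.1847, 0.2109]
tcp_rot: [[-0.201, 0.98, -0.002], [0.98, 0.201, 0.001], [0.001, -0.002, -1.0]]
ft_force: [0.1, 0.2, 0.9]
grip_width: 0.0428
gripper_force: 0.0
[ 54.49393363  16.11834363 -41.68197971  98.77886039  11.3375424
  69.54368125  21.50851741] [-2.000e-04 -9.000e-04  1.418e-01 -1.400e-03 -1.700e-03 -4.735e-01]
```

```bash
python3 -m handwheel '[[0,0,0,0,0,-0.47],[0,0,0.03,0,0,-0.47],[0,0,0.08,0,0,-0.47],[0,0,0.12,0,0,-0.47],[0,0,0.16,0,0,-0.47],[0,0,0.19,0,0,-0.47],[0,0,0.21,0,0,-0.47],[0,0,0.222,0,0,-0.47],[0,0,0.226,0,0,-0.47],[0,0,0.226,0,0,-0.47]]'; python3 -c "
from h import *
print(rows((.4478,-.1848,.099),130)); im,T=shot('wrist','w14.png')"
```

```text
time_s: 41.05
tcp_pos: [0.4493, -0.1849, 0.0991]
tcp_rot: [[-0.641, 0.767, 0.0], [0.767, 0.641, -0.0], [-0.0, -0.0, -1.0]]
ft_force: [-0.4, -0.3, 0.8]
grip_width: 0.0426
gripper_force: 0.0
[ 0.002  -0.0022  0.0003 -0.0001  0.0004 -0.0018]
```

View pics/w14.png

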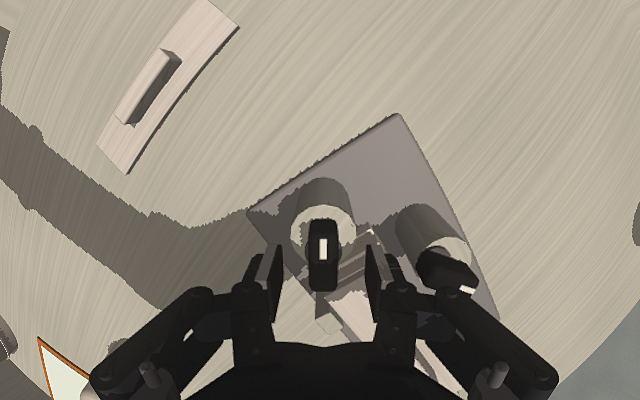

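The end knob's bar is at (322,255), centred and in line between the fingers. I'll grip it and turn clockwise.

```bash
python3 -m handwheel '[[0.002,-0.002,0,0,0,0],[0.002,-0.002,0,0,0,0],[0.002,-0.002,0,0,0,0],[0.002,-0.002,0,0,0,0],[0.002,-0.002,0,0,0,0],[0.002,-0.002,0,0,0,0]]' 0 50 && python3 -m handwheel '[[0,0,0,0,0,0.08],[0,0,0,0,0,0.18],[0,0,0,0,0,0.28],[0,0,0,0,0,0.38],[0,0,0,0,0,0.48],[0,0,0,0,0,0.58],[0,0,0,0,0,0.68],[0,0,0,0,0,0.78],[0,0,0,0,0,0.8],[0,0,0,0,0,0.8]]';python3 -c "
from h import *
s=bot.observe();print(s['ft_torque'],s['qpos'],rows((.4478,-.1848,.099),s['time_s']*0+82))"
```

```text
time_s: 41.7
tcp_pos: [0.4484, -0.1844, 0.0997]
tcp_rot: [[-0.642, 0.767, 0.001], [0.767, 0.642, -0.0], [-0.001, 0.001, -1.0]]
ft_force: [-0.1, 1.3, 5.7]
grip_width: 0.0127
gripper_force: 52.7
time_s: 42.7
tcp_pos: [0.4478, -0.1846, 0.0997]
tcp_rot: [[0.14, 0.99, -0.0], [0.99, -0.14, -0.001], [-0.001, -0.0, -1.0]]
ft_force: [-0.2, 1.1, 6.3]
grip_width: 0.0128
gripper_force: 52.8
[ 0.39415326  0.30758886 -0.07878198] [ 46.64984557  21.9575484  -32.80618477 107.59845145  14.45584065
  54.55199279  -0.8007072 ] [-0.0004  0.0001  0.0013 -0.      0.0008 -0.0013]
```

```bash
python3 -m handwheel '[[0,0,0,0,0,0.08],[0,0,0,0,0,0.18],[0,0,0,0,0,0.28],[0,0,0,0,0,0.38],[0,0,0,0,0,0.48],[0,0,0,0,0,0.58],[0,0,0,0,0,0.68],[0,0,0,0,0,0.78],[0,0,0,0,0,0.8],[0,0,0,0,0,0.8]]';python3 -c "
from h import *
s=bot.observe();print(s['ft_torque'],s['qpos'],rows((.4478,-.1848,.099),-14))"
```

```text
time_s: 43.7
tcp_pos: [0.4472, -0.1842, 0.0997]
tcp_rot: [[0.83, 0.558, -0.001], [0.558, -0.83, -0.0], [-0.001, -0.001, -1.0]]
ft_force: [-1.8, 1.6, 8.5]
grip_width: 0.0125
gripper_force: 53.0
[ 0.55464581  0.54588457 -0.04740363] [ 38.80106688  20.26835973 -22.76624466 107.90121821   9.60458101
  53.75023223 -44.47557694] [ 3.000e-04  1.600e-03  1.300e-03 -1.000e-04  1.300e-03  7.989e-01]
```

```bash
python3 -m handwheel '[[0,0.001,0,0,0,0.08],[0,0.001,0,0,0,0.18],[0,0.001,0,0,0,0.28],[0,0.001,0,0,0,0.38],[0,0.001,0,0,0,0.48],[0,0.001,0,0,0,0.58],[0,0.001,0,0,0,0.68],[0,0.001,0,0,0,0.76],[0,0.001,0,0,0,0.82],[0,0.001,0,0,0,0.84],[0,0.001,0,0,0,0.84]]';python3 -c "
from h import *
s=bot.observe();r=s['tcp_rot'];print(s['ft_torque'],np.degrees(np.arctan2(r[1,0],r[0,0])))"
```

```text
time_s: 44.8
tcp_pos: [0.4472, -0.1836, 0.0996]
tcp_rot: [[0.959, -0.283, -0.002], [-0.283, -0.959, 0.001], [-0.003, -0.001, -1.0]]
ft_force: [-3.1, 4.3, 8.3]
grip_width: 0.013
gripper_force: 53.2
[0.93409373 0.65689454 0.01276201] -16.421136793594506
```

```bash
python3 -m handwheel '[[0,0,0,0,0,0.02],[0,0,0,0,0,0.04],[0,0,0,0,0,0.06],[0,0,0,0,0,0.06],[0,0,0,0,0,0.06]]';python3 -c "
from h import *
s=bot.observe();r=s['tcp_rot'];print(s['ft_torque'],np.degrees(np.arctan2(r[1,0],r[0,0])))"
```

```text
time_s: 45.3
tcp_pos: [0.4472, -0.1836, 0.0997]
tcp_rot: [[0.942, -0.335, -0.003], [-0.335, -0.942, -0.0], [-0.003, 0.001, -1.0]]
ft_force: [-3.6, 2.6, 9.2]
grip_width: 0.0129
gripper_force: 62.9
[0.72889656 0.73898954 1.43860072] -19.600005615684548
```

The torque rose to 1.4 N m past −16.4°, so the end stop is reached. I'll release, lift and re-orient for the near knob.

```bash
python3 -m handwheel '[[0,0,0,0,0,-0.05],[0,0,0,0,0,-0.05],[0,0,0,0,0,-0.05]]' 0.35 && python3 -m handwheel '[[0,0,-0.04,0,0,0],[0,0,-0.1,0,0,-0.14],[0,0,-0.18,0,0,-0.28],[0,0,-0.2,0,0,-1],[0,0,-0.2,0,0,-1],[0,0,-0.2,0,0,-1],[0,0,-0.2,0,0,-1],[0,0,-0.2,0,0,-1],[0,0,-0.2,0,0,-1],[0,0,-0.2,0,0,-1]]' && python3 -m handwheel '[[0,0,0,0,0,-1],[0,0,0,0,0,-1],[0,0,0,0,0,-1],[0,0,0,0,0,-1],[0,0,0,0,0,-1],[0,0,0,0,0,-1],[0,0,0,0,0,-1],[0,0,0,0,0,-1]]'; python3 -c "
from h import *
s=bot.observe();print(s['qpos']); print(rows((.5015,-.1506,.2),162))"
```

```text
time_s: 45.6
tcp_pos: [0.4474, -0.1855, 0.0986]
tcp_rot: [[0.956, -0.295, -0.001], [-0.295, -0.956, -0.0], [-0.001, 0.001, -1.0]]
ft_force: [-0.7, -0.1, -0.4]
grip_width: 0.0301
gripper_force: 0.0
time_s: 46.6
tcp_pos: [0.4477, -0.1854, 0.1987]
tcp_rot: [[0.735, 0.678, -0.001], [0.678, -0.735, -0.0], [-0.001, -0.0, -1.0]]
ft_force: [1.0, -0.4, -0.6]
grip_width: 0.0298
gripper_force: 0.0
time_s: 47.4
tcp_pos: [0.4478, -0.1852, 0.1988]
tcp_rot: [[-0.221, 0.975, -0.0], [0.975, 0.221, -0.0], [-0.0, -0.0, -1.0]]
ft_force: [0.1, 0.6, -0.0]
grip_width: 0.03
gripper_force: 0.0
[ 45.93720863  14.75233816 -30.69034028 100.26884758   8.12182432
  67.20227502  25.6881736 ]
[ 4.380e-02  1.201e-01 -2.400e-03 -4.000e-04 -2.000e-04 -9.871e-01]
```

```bash
python3 -m handwheel '[[0.044,0.12,0,0,0,-0.98],[0.044,0.12,0,0,0,-0.98],[0.044,0.12,0,0,0,-0.98],[0.044,0.12,0,0,0,-0.98],[0.044,0.12,0,0,0,-0.98],[0.044,0.12,0,0,0,-0.98],[0.044,0.12,0,0,0,-0.98],[0.044,0.12,0,0,0,-0.98]]' && python3 -m handwheel '[[0,0,0,0,0,-0.67],[0,0,0,0,0,-0.67],[0,0,0,0,0,-0.67],[0,0,0,0,0,-0.67],[0,0,0,0,0,-0.67],[0,0,0,0,0,-0.67],[0,0,0,0,0,-0.67]]'; python3 -c "
from h import *
s=bot.observe();print(s['qpos']); print(rows((.5015,-.1506,.099),-158))
shot('wrist','w15.png')"
```

```text
time_s: 48.2
tcp_pos: [0.5014, -0.1504, 0.1987]
tcp_rot: [[-0.948, 0.318, -0.001], [0.318, 0.948, -0.0], [0.001, -0.0, -1.0]]
ft_force: [-0.1, 0.1, -0.0]
grip_width: 0.0298
gripper_force: 0.0
time_s: 48.9
tcp_pos: [0.5014, -0.1503, 0.1988]
tcp_rot: [[-0.93, -0.368, -0.0], [-0.368, 0.93, -0.0], [0.001, -0.0, -1.0]]
ft_force: [1.0, -0.1, -0.4]
grip_width: 0.0298
gripper_force: 0.0
[ 52.8323585   24.45767952 -51.27295151  94.05321434  19.97189604
  71.19899987 109.14337524]
[-1.000e-04 -5.000e-04  1.996e-01 -1.000e-04 -5.000e-04 -6.300e-03]
```

View pics/w15.png

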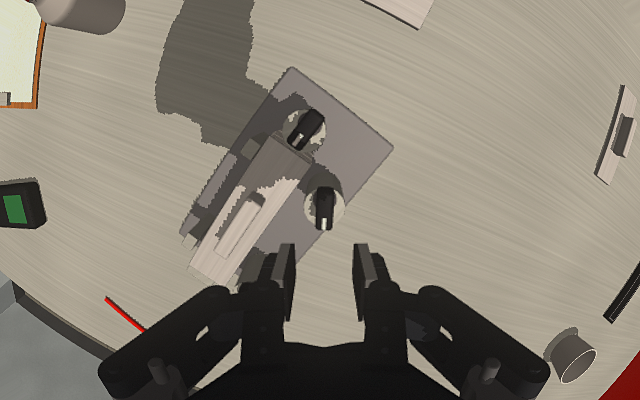

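The end knob at (303,130) now points at the pile. The near knob's bar at (324,208) lies in line with the tool. That was my 14th picture, so the rest goes by numbers. I'll descend, grip and turn.

```bash
python3 -m handwheel '[[0,0,0.05,0,0,0],[0,0,0.1,0,0,0],[0,0,0.14,0,0,0],[0,0,0.17,0,0,0],[0,0,0.19,0,0,0],[0,0,0.197,0,0,0],[0,0,0.199,0,0,0],[0,0,0.199,0,0,0]]' && python3 -m handwheel '[[0,0,0,0,0,0],[0,0,0,0,0,0],[0,0,0,0,0,0],[0,0,0,0,0,0],[0,0,0,0,0,0]]' 0 50 && python3 -m handwheel '[[0,0,0,0,0,0.08],[0,0,0,0,0,0.18],[0,0,0,0,0,0.28],[0,0,0,0,0,0.38],[0,0,0,0,0,0.48],[0,0,0,0,0,0.58],[0,0,0,0,0,0.68],[0,0,0,0,0,0.78],[0,0,0,0,0,0.8],[0,0,0,0,0,0.8]]'; python3 -c "
from h import *
s=bot.observe();r=s['tcp_rot'];print(s['qpos'],s['ft_torque'],np.degrees(np.arctan2(r[1,0],r[0,0])))"
```

```text
time_s: 49.75
tcp_pos: [0.5021, -0.1503, 0.1001]
tcp_rot: [[-0.928, -0.373, 0.001], [-0.373, 0.928, -0.001], [-0.001, -0.001, -1.0]]
ft_force: [0.5, -0.5, -0.0]
grip_width: 0.0299
gripper_force: 0.0
time_s: 50.25
tcp_pos: [0.5019, -0.1497, 0.1004]
tcp_rot: [[-0.927, -0.374, 0.001], [-0.374, 0.927, -0.0], [-0.001, -0.0, -1.0]]
ft_force: [-2.0, 1.8, 5.0]
grip_width: 0.013
gripper_force: 52.4
time_s: 51.25
tcp_pos: [0.5018, -0.1497, 0.1004]
tcp_rot: [[-0.899, 0.438, 0.001], [0.438, 0.899, -0.0], [-0.001, -0.0, -1.0]]
ft_force: [-1.2, 1.7, 6.9]
grip_width: 0.0124
gripper_force: 52.5
[ 42.31543517  27.05735636 -36.53330874 101.5276027   18.7434683
  57.54238884  62.58726734] [ 0.37296589  0.4145439  -0.08290767] 153.9963368164104
```

```bash
python3 -m handwheel '[[0,0,0,0,0,0.08],[0,0,0,0,0,0.18],[0,0,0,0,0,0.28],[0,0,0,0,0,0.38],[0,0,0,0,0,0.48],[0,0,0,0,0,0.58],[0,0,0,0,0,0.68],[0,0,0,0,0,0.7],[0,0,0,0,0,0.7]]' && python3 -m handwheel '[[0,0,0,0,0,0.08],[0,0,0,0,0,0.18],[0,0,0,0,0,0.28],[0,0,0,0,0,0.38],[0,0,0,0,0,0.48],[0,0,0,0,0,0.56],[0,0,0,0,0,0.62],[0,0,0,0,0,0.64],[0,0,0,0,0,0.66],[0,0,0,0,0,0.68],[0,0,0,0,0,0.69],[0,0,0,0,0,0.69]]'; python3 -c "
from h import *
s=bot.observe();r=s['tcp_rot'];print(s['qpos'],s['ft_torque'],np.degrees(np.arctan2(r[1,0],r[0,0])))"
```

```text
time_s: 52.15
tcp_pos: [0.5019, -0.1497, 0.1004]
tcp_rot: [[-0.375, 0.927, 0.001], [0.927, 0.375, -0.0], [-0.001, 0.0, -1.0]]
ft_force: [-1.7, 1.6, 6.2]
grip_width: 0.013
gripper_force: 52.4
time_s: 53.35
tcp_pos: [0.5018, -0.1499, 0.1004]
tcp_rot: [[0.327, 0.945, 0.0], [0.945, -0.327, -0.002], [-0.002, 0.001, -1.0]]
ft_force: [-2.3, -0.1, 6.6]
grip_width: 0.0125
gripper_force: 59.2
[ 28.73802787  23.72522404 -18.15585164 102.04045103   8.87762567
  55.57952597 -12.07223992] [0.18723531 0.53896983 1.16837414] 70.94123990770962
```

Near knob home (1.2 N m). Now the far knob.

```bash
python3 -m handwheel '[[0,0,0,0,0,-0.04],[0,0,0,0,0,-0.04],[0,0,0,0,0,-0.04]]' 0.35 && python3 -m handwheel '[[0,0,-0.04,0,0,0],[0,0,-0.1,0,0,-0.14],[0,0,-0.18,0,0,-0.28],[0,0,-0.2,0,0,-1],[0,0,-0.2,0,0,-1],[0,0,-0.2,0,0,-1],[0,0,-0.2,0,0,-1],[0,0,-0.2,0,0,-1],[0,0,-0.2,0,0,-1],[0,0,-0.2,0,0,-1]]'; python3 -c "
from h import *
s=bot.observe();print(s['qpos']); print(rows((.6158,-.1843,.2),-171))"
```

```text
time_s: 53.65
tcp_pos: [0.5015, -0.1506, 0.0993]
tcp_rot: [[0.294, 0.956, -0.0], [0.956, -0.294, -0.001], [-0.001, 0.0, -1.0]]
ft_force: [-0.3, -0.1, -0.3]
grip_width: 0.03
gripper_force: 0.0
time_s: 54.65
tcp_pos: [0.5014, -0.1505, 0.1993]
tcp_rot: [[-0.679, 0.734, -0.0], [0.734, 0.679, -0.0], [0.0, -0.0, -1.0]]
ft_force: [0.4, 0.4, -0.8]
grip_width: 0.0298
gripper_force: 0.0
[ 38.56808356  19.41899623 -30.56580973  94.50139542  10.45635064
  68.95203132  48.39300741]
[-2.050e-01  1.221e-01 -1.400e-03 -3.000e-04 -2.000e-04 -9.377e-01]
```

```bash
python3 -m handwheel '[[-0.205,0.122,0,0,0,-0.937],[-0.205,0.122,0,0,0,-0.937],[-0.205,0.122,0,0,0,-0.937],[-0.205,0.122,0,0,0,-0.937],[-0.205,0.122,0,0,0,-0.937],[-0.205,0.122,0,0,0,-0.937],[-0.205,0.122,0,0,0,-0.937],[-0.205,0.122,0,0,0,-0.937],[-0.205,0.122,0,0,0,-0.937]]'
python3 - <<'E'
from h import *
im,T=shot('wrist','w16.png')
g=np.linspace(-.03,.03,121);X,Yy=np.meshgrid(g,g,indexing='ij')
P=np.stack([.6158+X.ravel(),-.1843+Yy.ravel(),np.full(X.size,.098)],1)
u=proj('wrist',P,T).astype(np.float32).reshape(121,121,2)
w=cv2.remap(im,u[...,0],u[...,1],cv2.INTER_LINEAR).max(2)
for th in (45,60):
    m=(w<th).astype(np.uint8);n,l,st,c=cv2.connectedComponentsWithStats(m);i=1+st[1:,4].argmax()
    r=cv2.minAreaRect(np.argwhere(l==i).astype(np.float32));print(th,st[i,4],np.array(r[0])*.5-30,np.array(r[1])*.5,r[2])
print(rows((.6158,-.1843,.099),-171),bot.observe()['qpos'][6])
E
```

```text
time_s: 55.55
tcp_pos: [0.6159, -0.1839, 0.1992]
tcp_rot: [[-0.988, -0.156, -0.0], [-0.156, 0.988, -0.0], [0.001, -0.0, -1.0]]
ft_force: [-0.1, -0.9, 0.0]
grip_width: 0.03
gripper_force: 0.0
45 1042 [1.21923065 0.44615173] [34.42452621 13.6382513 ] 15.255118370056152
60 1683 [1.0511322  0.16794777] [35.09992981 14.68539143] 14.826481819152832
[ 3.000e-04 -8.000e-04  2.007e-01 -5.000e-04 -4.000e-04  1.000e-04] 98.54743961392705
```

```bash
python3 -m handwheel '[[0,0,0.05,0,0,-0.08],[0,0,0.1,0,0,-0.08],[0,0,0.14,0,0,-0.08],[0,0,0.17,0,0,-0.08],[0,0,0.19,0,0,-0.08],[0,0,0.197,0,0,-0.08],[0,0,0.199,0,0,-0.08],[0,0,0.199,0,0,-0.08]]' && python3 -m handwheel '[[0,0,0,0,0,0],[0,0,0,0,0,0],[0,0,0,0,0,0],[0,0,0,0,0,0],[0,0,0,0,0,0]]' 0 50 && python3 -m handwheel '[[0,0,0,0,0,0.08],[0,0,0,0,0,0.18],[0,0,0,0,0,0.28],[0,0,0,0,0,0.38],[0,0,0,0,0,0.48],[0,0,0,0,0,0.58],[0,0,0,0,0,0.68],[0,0,0,0,0,0.78],[0,0,0,0,0,0.8],[0,0,0,0,0,0.8]]'; python3 -c "
from h import *
s=bot.observe();r=s['tcp_rot'];print(s['qpos'],s['ft_torque'],np.degrees(np.arctan2(r[1,0],r[0,0])))"
```

```text
time_s: 56.4
tcp_pos: [0.6166, -0.1838, 0.1008]
tcp_rot: [[-0.971, -0.241, 0.001], [-0.241, 0.971, -0.001], [-0.001, -0.001, -1.0]]
ft_force: [0.7, -0.5, 1.3]
grip_width: 0.03
gripper_force: 0.0
time_s: 56.9
tcp_pos: [0.6166, -0.1837, 0.1012]
tcp_rot: [[-0.971, -0.241, 0.002], [-0.241, 0.971, -0.001], [-0.002, -0.001, -1.0]]
ft_force: [-0.6, 0.3, 5.2]
grip_width: 0.0128
gripper_force: 52.5
time_s: 57.9
tcp_pos: [0.6166, -0.1835, 0.1011]
tcp_rot: [[-0.829, 0.559, 0.002], [0.559, 0.829, -0.001], [-0.002, 0.0, -1.0]]
ft_force: [-1.5, 1.0, 5.3]
grip_width: 0.0127
gripper_force: 52.6
[ 32.7223575   37.96363123 -28.25955313  81.44198221  18.74837773
  65.16456688  57.66784514] [ 0.09901739  0.21108548 -0.0135434 ] 145.99509452017455
```

```bash
python3 -m handwheel '[[0,0,0,0,0,0.08],[0,0,0,0,0,0.18],[0,0,0,0,0,0.28],[0,0,0,0,0,0.38],[0,0,0,0,0,0.48],[0,0,0,0,0,0.58],[0,0,0,0,0,0.6],[0,0,0,0,0,0.6]]' && python3 -m handwheel '[[0,0,0,0,0,0.08],[0,0,0,0,0,0.18],[0,0,0,0,0,0.28],[0,0,0,0,0,0.38],[0,0,0,0,0,0.48],[0,0,0,0,0,0.55],[0,0,0,0,0,0.59],[0,0,0,0,0,0.62],[0,0,0,0,0,0.64],[0,0,0,0,0,0.65],[0,0,0,0,0,0.65],[0,0,0,0,0,0.65]]'; python3 -c "
from h import *
s=bot.observe();r=s['tcp_rot'];print(s['ft_torque'],np.degrees(np.arctan2(r[1,0],r[0,0])))"
```

```text
time_s: 58.7
tcp_pos: [0.6168, -0.1834, 0.1012]
tcp_rot: [[-0.342, 0.94, 0.002], [0.94, 0.342, -0.001], [-0.001, 0.002, -1.0]]
ft_force: [-0.3, 1.1, 5.9]
grip_width: 0.0126
gripper_force: 52.5
time_s: 59.9
tcp_pos: [0.6169, -0.1834, 0.1012]
tcp_rot: [[0.322, 0.947, 0.002], [0.947, -0.322, -0.001], [-0.001, 0.002, -1.0]]
ft_force: [-0.3, 0.9, 5.2]
grip_width: 0.0128
gripper_force: 57.2
[0.01853378 0.09992567 0.86738617] 71.23249404376726
```

Stop felt (0.87 N m). I'll release, lift, and check the pile, lid and knobs from above.

```bash
python3 -m handwheel '[[0,0,0,0,0,-0.04],[0,0,0,0,0,-0.04],[0,0,0,0,0,-0.04]]' 0.35 && python3 -m handwheel '[[0,0,-0.04,0,0,0],[0,0,-0.1,0,0,0],[0,0,-0.18,0,0,0.14],[0,0,-0.28,0,0,0.28],[0,0,-0.36,0,0,1],[0,0,-0.36,0,0,1],[0,0,-0.36,0,0,1],[0,0,-0.36,0,0,1],[0,0,-0.36,0,0,1],[0,0,-0.36,0,0,1],[0,0,-0.36,0,0,1]]'; python3 -c "
from h import *
print(rows((.52,-.20,.29),-16.4))"
```

```text
time_s: 60.2
tcp_pos: [0.6155, -0.1838, 0.0993]
tcp_rot: [[0.287, 0.958, -0.001], [0.958, -0.287, -0.0], [-0.0, -0.001, -1.0]]
ft_force: [0.9, -0.3, -0.3]
grip_width: 0.0296
gripper_force: 0.0
time_s: 61.3
tcp_pos: [0.6159, -0.1836, 0.2796]
tcp_rot: [[0.972, 0.234, -0.001], [0.234, -0.972, -0.0], [-0.001, 0.0, -1.0]]
ft_force: [-0.0, 0.3, 0.3]
grip_width: 0.0298
gripper_force: 0.0
[-1.941e-01 -1.300e-02 -2.060e-02  3.000e-04  7.000e-04  4.986e-01]
```

```bash
python3 -m handwheel '[[-0.194,-0.013,-0.02,0,0,0.5],[-0.194,-0.013,-0.02,0,0,0.5],[-0.194,-0.013,-0.02,0,0,0.5],[-0.194,-0.013,-0.02,0,0,0.5],[-0.194,-0.013,-0.02,0,0,0.5],[-0.194,-0.013,-0.02,0,0,0.5],[-0.194,-0.013,-0.02,0,0,0.5],[-0.194,-0.013,-0.02,0,0,0.5]]'
python3 - <<'E'
from blob import *
from place import C,a
im,T=shot('wrist','w17.png')
Rm=np.array([[np.cos(a),-np.sin(a)],[np.sin(a),np.cos(a)]])
for b in blobs(im,T,.076,ths=(120,130,140,150)):print(b,'in cradle',(Rm.T@(b[1]-C)).round(4))
for k,p in dict(end=(-.102,0),near=(-.06,.048),far=(.06,.048)).items():
    c=C+Rm@np.array(p);g=np.linspace(-.03,.03,121);X,Yy=np.meshgrid(g,g,indexing='ij')
    Q=np.stack([X.ravel(),Yy.ravel()],1)@Rm.T+c
    u=proj('wrist',np.c_[Q,np.full(len(Q),.098)],T).astype(np.float32).reshape(121,121,2)
    w=cv2.remap(im,u[...,0],u[...,1],cv2.INTER_LINEAR).max(2)
    m=(w<60).astype(np.uint8);n,l,st,cc=cv2.connectedComponentsWithStats(m);i=1+st[1:,4].argmax()
    r=cv2.minAreaRect(np.argwhere(l==i).astype(np.float32));print(k,'cradle offset mm',(np.array(r[0])*.5-30).round(1),(np.array(r[1])*.5).round(1),round(r[2],1))
E
```

```text
time_s: 62.1
tcp_pos: [0.5203, -0.1997, 0.2898]
tcp_rot: [[0.959, -0.285, -0.0], [-0.285, -0.959, -0.0], [-0.0, 0.0, -1.0]]
ft_force: [-0.0, 0.6, -0.0]
grip_width: 0.0305
gripper_force: 0.0
(140, array([ 0.5444, -0.212 ]), array([0.041, 0.15 ]), -16.6) in cradle [-0.0015  0.0012]
(150, array([ 0.5443, -0.212 ]), array([0.041, 0.149]), -16.6) in cradle [-0.0016  0.0012]
end cradle offset mm [8.2 0. ] [15.  36.5] 90.0
near cradle offset mm [ 3.8 -4.5] [32.  18.5] 90.0
far cradle offset mm [-1.  -4.8] [31.5 14. ] 90.0
```

```bash
python3 -c "
from plant import bot
print(bot.finish_job())"
```

```text
the job is handed in; nothing more can be done
None
```

I stacked all four boards in the cradle with the lid rib up on top, turned the three cam knobs to their end stops in order (end, near, far), and handed the job in at about 62 s; no verdict came back. My last check put the lid within 2 mm of the seat and all three knob bars in line with the pile; the boards underneath weren't measured again after clamping.

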